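# Unload the drill jig onto the hanging rail

### The arm

A 6-joint arm with a two-finger parallel gripper is mounted at the origin on the work surface. World frame = base frame: x ahead of the robot, y to its left, z up, the work surface at z = 0. Lengths are in mm, angles in rad, forces in N, time in s.
With the tool pointing down it reaches from about 350 to 875 mm from the base axis. Payload 4.2 kg.
Tool frame: the origin (TCP) lies midway between the tips of the shut fingers; the grasp point (between the pads) lies 19 mm behind it; z points along the fingers, y is the line along which they close (so a half turn about z gives the same grasp; the last joint's range is limited). The gripper opens to 85 mm and grips with 20 to 120 N. Pads are 22 mm wide; open, the fingers measure 114 mm over their backs; the gripper's body (76 mm by 85 mm) begins 54 mm behind the grasp point. The pads swing forward as they close: fully open they stand 13 mm farther back than shut.
Start: joints at [-1.074, 0.385, 0.008, 0, -1.194, -0.259], TCP at [147.246, -607.386, 231.312] pointing down, gripper open.
Joint ranges: [-3.14, 3.14], [-1.21, 2.06], [-1.07, 1.41], [-3.16, 2.05], [-2.99, -0.16], [-3.1, 3.1]. Speed limits (rad/s): [2.79, 2.79, 3.14, 3.14, 3.14, 3.14].

### API

Orientations are given as a unit quaternion [x, y, z, w].
In Python, from bench import arm gives the robot as it stands.
- The arm moves only by the tool send_rows, never from a script. Its argument "targets" is a list of rows, each an object of numbers: "gripper": the gripper command: -1 is fully open, 1 is shut, values between are in proportion; "x", "y", "z": the shift along the tool's x, y, z in cm; "ax", "ay", "az": the turn, a rotation vector about the tool's x, y, z in degrees. A call has 1 to 5 rows; each row shifts and turns the commanded pose from where the row before left it, along the tool's axes as they then stand; what a row does not reach is not made up. A row lasts 1/12 s, in which the tool goes at most 41.7 mm and 7.16 degrees, less where a joint would pass 70% of its speed; a pose out of reach is approached as far as the arm can. A call is refused whole if a number of a shift passes 4.17 or a number of a turn 7.16, either way. A call with a gripper value outside its range is refused whole. The fingers move at their own pace and stop on an object; the grip force is fixed at half the most. Time passes only in rows, so rows that do not move let the fingers close. It gives the time, the measured TCP pose, the force, the opening and the grip force at its end, in the units of the state.
- arm.read_state(): the state, without advancing time (a new reading comes with each control period).
- arm.get_image(name): name is "scene" or "top" or "wrist"; returns (picture, depth): 400x640x3 uint8, red, green, blue; 400x640 float32, mm along the optical axis (not along the pixel's ray), 0 where there is no reading.
- arm.camera_model(name): a dict with "fx", "fy", "cx", "cy" (pixels), "cam_to_world" (4x4, takes a point from camera to world coordinates). Camera axes: x right, y down, z forward; pixel columns grow to the right and rows downward; lengths in mm; the calibration is good to about 2 mm. A picture is of the moment at which its call begins: read the wrist's pose just before it. camera_model takes no time and is no camera call; for the wrist camera it gives the pose at the moment of the call.
- arm.job_done(): hands the job in; it is judged then, once.
Trained networks look in the newest picture that a camera, given by its name, has taken for a name from the list of things; names that differ only in an ending like _2 or _b are one class to them, and where a whole thing is asked for, a point or a joint stands for the part that bears it (a point fixed in the world has none). Each returns a list of dicts, best first, with "score" (0 to 1); they miss things now and then, are a little off and sometimes report something else, mostly with a low value. They report only what shows in the picture. A call takes as long as a camera call. They do not tell look-alikes from the thing itself.
- arm.boxes_of(camera, thing): "rect" ([left, top, width, height] in pixels, round what is visible of it).
The state is a dict: "clock": time; "joints": joint angles; "joint_vel": joint speeds; "joint_efforts": joint torques, N m; "position": TCP position; "ee_rot": TCP orientation; "contact_force": force on the tool from outside, world axes, zero at the start; "wrist_torque": the same for the moment, N m; "gripper_width": finger opening in mm; "grasp_force": force on a finger pad.
Only numpy, scipy, OpenCV 4.12 (cv2) and the standard library are available. Lean on these libraries where they do the work, as an engineer would, in place of code of your own. Each camera call takes 0.05 s, during which the arm holds its last target. There are 200 camera calls.

### The job

The U brackets in the drill jig are drilled: swing the red-handled gate fully open towards you, draw every bracket out through the front of the jig and hang each one astride the bar of the blue-posted rail, one leg on either side and its length along the bar. With all of them hanging, swing the gate fully shut again, and leave the other things on the bench where they are.

Things in the scene. Friction and masses are not known exactly. Their poses are not given: they have to be found in the camera images.
- bracket0: Drilled aluminium inverted-U bracket (may be absent), 80 mm long (x), 36 wide (y), 65 high (z up, crown on top); crown and legs 4 mm thick, 28 mm inside; about 0.14 kg. Origin midway between the legs' lower edges; underside of the crown 61 mm above it. At first stands in one of the jig's channels, half of its length out of the front.
- bracket1: Drilled aluminium inverted-U bracket (may be absent), 80 mm long (x), 36 wide (y), 65 high (z up, crown on top); crown and legs 4 mm thick, 28 mm inside; about 0.14 kg. Origin midway between the legs' lower edges; underside of the crown 61 mm above it. At first stands in one of the jig's channels, half of its length out of the front.
- bracket2: Drilled aluminium inverted-U bracket (may be absent), 80 mm long (x), 36 wide (y), 65 high (z up, crown on top); crown and legs 4 mm thick, 28 mm inside; about 0.14 kg. Origin midway between the legs' lower edges; underside of the crown 61 mm above it. At first stands in one of the jig's channels, half of its length out of the front.
- bracket3: Drilled aluminium inverted-U bracket (may be absent), 80 mm long (x), 36 wide (y), 65 high (z up, crown on top); crown and legs 4 mm thick, 28 mm inside; about 0.14 kg. Origin midway between the legs' lower edges; underside of the crown 61 mm above it. At first stands in one of the jig's channels, half of its length out of the front.
- jig: Fixed drill jig. Origin on the bench below the middle of the front edge of its aluminium bush plate; -x is its open front, towards the robot; z up. Bush plate overhead from 90 to 100 mm above the bench (bush rims to 108 mm, 32 mm or more behind the edge); plate and walls span x = 0 to 62, y = -138 to 138 mm. Back wall's face at x = 45 mm.
- jig_mouth (a point): Middle of the jig's front at the level of the channel floors, 22 mm above the jig's origin; axes as the jig's. Four channels along x, at y = -102, -34, 34, 102 mm, each 42 mm wide. The floor reaches 42 mm forward of here. A bracket can leave only along -x with the gate open, and is clear of the plate once its origin is past x = -40 mm.
- gate (a joint): Angle of the jig's gate, rad: 0 shut (four red stop tabs stand before the brackets), 1.4 fully open, at its stop (tabs lie below the channel floor, handle swung towards the robot). Stays where it is left; friction 0.4 N m. Its shaft runs along the jig's y, 52 mm ahead of the jig's origin, 10 mm above the bench.
- gate_grip (a point): Middle of the gate's red handle grip, a round bar 22 mm in diameter and 70 mm long pointing away from the shaft, on the +y side of the jig (172 mm from its middle). It turns on a radius of 122 mm about gate_hinge (the handle ends at 149 mm), in the jig's x-z plane; shut it leans 0.35 rad from upright towards the jig's +x, fully open 1.05 rad from upright towards -x.
- gate_hinge (a point): Point on the axis of the gate's shaft, abreast of the handle; fixed to the jig, axes as the jig's.
- rail_mid (a point): Middle of the axis of the hanging rail: a fixed level steel bar, 14 mm in diameter, 140 mm above the bench, along this point's y, 380 mm long between two blue posts (16 x 12 mm, 158 mm tall, centred at y = +-196 mm).
- drill: Bystander: green hand drill lying on its side, about 220 x 210 x 70 mm. Leave alone.
- wrench: Bystander: steel wrench lying flat. Leave alone.
- screwdriver: Bystander: red-handled screwdriver lying flat. Leave alone.
- block: Bystander: blue plastic block 45 x 50 x 50 mm. Leave alone.
- oil: Bystander: bottle, 60 mm diameter, 150 mm tall. Leave alone.
- bolts: Bystander: yellow open tray 140 x 100 x 45 mm. Leave alone.
- mallet: Bystander: hammer lying flat. Leave alone.
- paste: Bystander: can, 70 mm diameter, 80 mm tall. Leave alone.
There are look-alikes about, which are no part of the job. Leave any brown or yellow look-alike of the bracket3 alone. What is shaped like the bracket1 but yellow is not meant.

How it is judged:
By the outcome, as a careful person would: the job done as asked, in the order asked, and still so for the second after the job is handed in, with the robot touching nothing.
Of bracket0, bracket1, bracket2, bracket3 only 3 to 4 are there at a start; the rules pass over those that are not, and their reading is None.
At some moment in a run one of bracket0, bracket1, bracket2, bracket3 may be knocked a few centimetres aside while the robot is not near it.
It also fails if it takes over 210 s, if anything falls off the work surface, if the arm or the gripper's body presses on something with over 40 N, if the wrist force passes 120 N, or if a joint passes its speed limit or range.

## Working session

There is one attempt and no reset: what is moved stays moved. The work goes in short steps, Python scripts to look and compute and a tool call to move; the robot and the scene stay as the last step left them, time stands still between calls to the robot, and variables do not carry over. Pictures are saved under pics/ and viewed, at most 14 in all, crops included, and the job is handed in when it is done.

Besides the shell and the picture viewer there is one more tool, called as name(argument=value, ...), one argument or row to a line, values as JSON. send_rows: Moves the arm, as the interface text tells. Its arguments: {"type":"object","properties":{"targets":{"type":"array"}},"required":["targets"]}

```bash
ls; mkdir -p pics
python3 - <<'E'
from bench import arm
import cv2,numpy as np
s=arm.read_state();print(s)
for n in("scene","top"):
    p,d=arm.get_image(n);cv2.imwrite(f"pics/{n}0.png",p[:,:,::-1]);np.save(f"pics/{n}0.npy",d)
    m=arm.camera_model(n);print(n,m["fx"],m["cx"],m["cy"],np.round(m["cam_to_world"],3).tolist())
    for t in("bracket0","jig","gate_grip","rail_mid"):
        print(t,[(r["rect"],round(r["score"],2)) for r in arm.boxes_of(n,t)])
E
```

```text
pics
{'clock': 0.0, 'joints': array([-1.07441800e+00,  3.85582891e-01,  6.61281386e-03, -5.31538041e-04,
       -1.19398108e+00, -2.58611902e-01]), 'joint_vel': array([-0.00102498,  0.00066146,  0.00023707, -0.00025825,  0.0005243 ,
       -0.00012353]), 'joint_efforts': array([-1.28278302e-04, -3.92292953e+01,  1.88393033e+01,  4.18601900e+00,
       -4.74112312e-03,  7.95604734e-06]), 'position': array([ 147.10336167, -606.83747394,  230.1957589 ]), 'ee_rot': array([-1.18505937e-01,  9.92952729e-01,  1.09260239e-03, -1.67501903e-04]), 'contact_force': array([-0.1040699 , -0.1633367 ,  0.37915631]), 'wrist_torque': array([ 0.04787953, -0.01312922, -0.04921777]), 'grasp_force': 0.0, 'gripper_width': 85.64309843922959}
scene 489.32765832196145 314.96086908140506 201.94226307972863 [[0.034, 0.75, -0.661, 1722.099], [0.999, -0.027, 0.021, -50.365], [-0.002, -0.661, -0.75, 1428.212], [0.0, 0.0, 0.0, 1.0]]
bracket0 [([359.0, 177.3, 19.8, 19.5], 0.86), ([327.5, 259.0, 27.2, 26.8], 0.81), ([425.6, 241.8, 26.6, 21.7], 0.75), ([390.2, 216.6, 10.2, 5.5], 0.54), ([370.7, 212.9, 13.8, 6.6], 0.52)]
jig [([249.6, 243.9, 64.2, 62.9], 0.58), ([329.3, 213.3, 94.8, 45.2], 0.57)]
gate_grip [([410.2, 209.6, 11.7, 17.4], 0.5)]
rail_mid [([178.6, 186.9, 122.1, 49.2], 0.76)]
top 405.0937478439221 315.54289773978894 197.45995563557221 [[0.023, -0.991, 0.133, 414.817], [-1.0, -0.023, 0.001, -13.626], [0.003, -0.133, -0.991, 1495.124], [0.0, 0.0, 0.0, 1.0]]
bracket0 [([246.1, 241.0, 18.5, 12.5], 0.77), ([248.0, 183.5, 12.6, 16.6], 0.66), ([283.3, 132.7, 27.8, 22.4], 0.65), ([229.2, 177.3, 14.2, 14.9], 0.52), ([267.3, 190.4, 11.9, 7.3], 0.5)]
jig [([210.3, 161.1, 95.4, 50.3], 0.95)]
gate_grip [([210.1, 174.7, 87.0, 33.0], 0.62)]
rail_mid [([331.5, 199.1, 126.6, 39.2], 0.84), ([148.3, 178.1, 38.3, 42.3], 0.32), ([286.8, 229.9, 15.7, 44.9], 0.19)]
```

Run:
```python
import cv2
a=cv2.imread("pics/top0.png")
cv2.imwrite("pics/v1.png",cv2.resize(a[110:310,150:480],None,fx=2.4,fy=2.4,interpolation=cv2.INTER_CUBIC))
a=cv2.imread("pics/scene0.png")
cv2.imwrite("pics/v2.png",cv2.resize(a[150:330,150:470],None,fx=2.5,fy=2.5,interpolation=cv2.INTER_CUBIC))
```

```text
(no output)
```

View pics/v1.png

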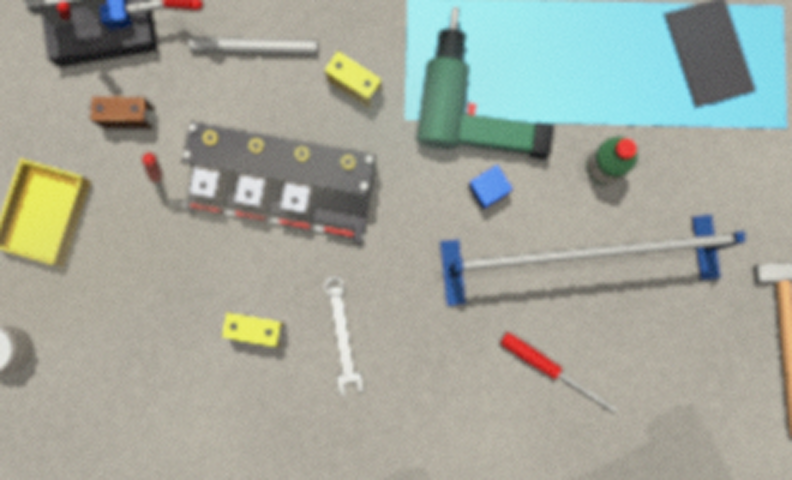

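View pics/v2.png

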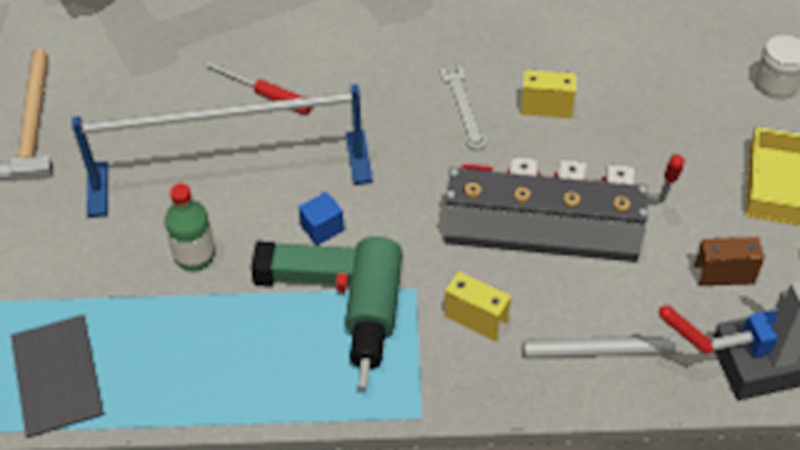

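The top view shows three white brackets in the jig at crop pixels (204,183), (249,190) and (295,197), with the right-hand channel empty. The look-alikes are yellow at (353,76) and (252,330) and brown at (120,110). I choose the three white ones. The gate handle is at (150,160) and the rail runs from (452,267) to (708,242).

```bash
cat > h.py <<'E'
import numpy as np,cv2
from bench import arm
from scipy.spatial.transform import Rotation as R
def cloud(d,m):
    v,u=np.mgrid[:d.shape[0],:d.shape[1]]
    p=np.stack([(u-m["cx"])/m["fx"]*d,(v-m["cy"])/m["fy"]*d,d,np.ones_like(d)],-1)
    w=(p@np.array(m["cam_to_world"]).T)[...,:3]; w[d<=0]=np.nan; return w
E
python3 - <<'E'
from h import *
for n in("top","scene"):
    d=np.load(f"pics/{n}0.npy");w=cloud(d,arm.camera_model(n));im=cv2.imread(f"pics/{n}0.png").astype(int)
    x,y,z=w[...,0],w[...,1],w[...,2]
    box=(x>350)&(x<650)&(y>0)&(y<420)
    k=box&(z>85)&(z<112)&(y>10)&(y<400)
    br=k&(im.min(-1)>150)
    nn,l,st,c=cv2.connectedComponentsWithStats(br.astype(np.uint8))
    for i in range(1,nn):
        if st[i,4]>12: print(n,"white",st[i],np.round(w[l==i].mean(0),1))
    pl=box&(z>93)&(z<104)&(im.max(-1)<130)
    nn,l,st,c=cv2.connectedComponentsWithStats(pl.astype(np.uint8));i=1+st[1:,4].argmax()
    q=w[l==i];print(n,"plate",len(q),q.mean(0),cv2.minAreaRect(q[:,:2].astype(np.float32)))
    red=(im[...,2]>130)&(im[...,1]<70)&(y>200)&(y<480)&(x>300)&(x<620)&(z>40)
    print(n,"red",red.sum(),np.round(w[red],0)[:40:3].tolist())
    ra=(z>132)&(z<152)&(y<0)&(y>-480)&(x>300)&(x<560)&(im.max(-1)-im.min(-1)<40)
    nn,l,st,c=cv2.connectedComponentsWithStats(ra.astype(np.uint8));i=1+st[1:,4].argmax()
    q=w[l==i];f=cv2.fitLine(q[:,:2].astype(np.float32),cv2.DIST_HUBER,0,.01,.01).ravel()
    print(n,"rail",len(q),np.median(q[:,2]),f,q[:,1].min(),q[:,1].max())
    bl=(im[...,0]>im[...,2]+60)&(z>100)&(z<175)&(y<0)&(x<560)
    nn,l,st,c=cv2.connectedComponentsWithStats(bl.astype(np.uint8))
    for i in range(1,nn):
        if st[i,4]>5: print(n,"blue",st[i],np.round(w[l==i].mean(0),1))
E
```

```text
top white [229 183  12   9  68] [635.2 273.1  88.3]
top white [248 183  12  13  90] [629.2 204.6  88.2]
top white [267 186  12  12  85] [620.1 138.6  88.3]
top plate 153 [641.53017368  95.21968998  99.85932425] ((639.5711059570312, 108.93978881835938), (153.23800659179688, 22.37445831298828), 87.91777038574219)
top red 0 []
top rail 384 145.6210282572199 [ 1.1478763e-01 -9.9339008e-01  5.4075763e+02 -2.6784290e+02] -447.7008282795882 -106.04752443093165
top blue [338 218   5   5  17] [521.5 -95.7 151.4]
scene white [354 213  10   7  54] [617.1 140.   91.7]
scene white [373 214  11   8  59] [624.1 209.   90.4]
scene white [393 216  10   7  59] [634.9 275.6  90.7]
scene plate 56 [639.65315546  64.15013866 100.50864434] ((636.2510375976562, 63.05782699584961), (60.162235260009766, 25.828889846801758), 88.93294525146484)
scene red 0 []
scene rail 291 145.88481117152946 [ 1.1311867e-01 -9.9358147e-01  5.4183221e+02 -2.4859360e+02] -400.47399001160204 -101.22137605390095
scene blue [291 184   2   4   8] [523.1 -95.6 158.6]
```

Run:
```python
from h import *
for n in("top","scene"):
    d=np.load(f"pics/{n}0.npy");w=cloud(d,arm.camera_model(n));im=cv2.imread(f"pics/{n}0.png").astype(int)
    x,y,z=w[...,0],w[...,1],w[...,2]
    pl=(z>93)&(z<104)&(im.max(-1)<150)&(x>560)&(x<780)&(y>0)&(y<400)
    q=w[pl];print(n,"plate",len(q),cv2.minAreaRect(q[:,:2].astype(np.float32)))
    red=(im[...,2]>im[...,1]+50)&(im[...,0]<im[...,1]+40)&(y>280)&(y<420)&(x>500)&(x<760)&(z>60)
    print(n,"red",red.sum(),np.round(w[red],0)[:60:3].tolist())
    bl=(im[...,0]>im[...,2]+40)&(z>135)&(z<175)&(y<-50)&(y>-520)&(x<640)
    nn,l,st,c=cv2.connectedComponentsWithStats(bl.astype(np.uint8))
    for i in range(1,nn):
        if st[i,4]>3: print(n,"blue",st[i],np.round(w[l==i].mean(0),1),w[l==i].min(0),w[l==i].max(0))
```

```text
top plate 1088 ((674.714111328125, 184.24818420410156), (317.401611328125, 89.90335845947266), 87.56456756591797)
top red 79 [[759.0, 420.0, 63.0], [758.0, 408.0, 65.0], [759.0, 398.0, 63.0], [754.0, 414.0, 68.0], [755.0, 397.0, 66.0], [751.0, 411.0, 66.0], [751.0, 400.0, 66.0], [748.0, 415.0, 62.0], [746.0, 402.0, 71.0], [744.0, 415.0, 63.0], [744.0, 404.0, 63.0], [744.0, 393.0, 66.0], [739.0, 417.0, 68.0], [740.0, 407.0, 64.0], [740.0, 396.0, 65.0], [741.0, 386.0, 62.0], [672.0, 344.0, 140.0], [667.0, 342.0, 150.0], [663.0, 349.0, 148.0], [663.0, 338.0, 151.0]]
top blue [457 207   3   4  12] [ 568.  -486.6  158.4] [ 562.47192345 -491.6443938   153.71285822] [ 573.3007024  -481.45355283  163.73589709]
top blue [339 218   4   5  20] [520.8 -97.2 156.4] [ 513.92717634 -102.40040794  136.50419296] [527.3508301  -92.04313289 162.78154371]
scene plate 740 ((670.868408203125, 187.6511688232422), (317.80072021484375, 88.35407257080078), 81.48041534423828)
scene red 57 [[662.0, 337.0, 158.0], [656.0, 349.0, 150.0], [663.0, 341.0, 153.0], [665.0, 334.0, 152.0], [667.0, 343.0, 154.0], [668.0, 334.0, 150.0], [674.0, 342.0, 156.0], [669.0, 334.0, 146.0], [674.0, 343.0, 151.0], [669.0, 335.0, 141.0], [671.0, 345.0, 142.0], [662.0, 338.0, 127.0], [667.0, 347.0, 132.0], [661.0, 340.0, 119.0], [659.0, 351.0, 117.0], [658.0, 342.0, 110.0], [654.0, 340.0, 100.0], [655.0, 351.0, 100.0], [743.0, 391.0, 72.0]]
scene blue [291 184   3   8  17] [525.9 -95.6 151.7] [508.20815592 -98.22353236 137.2609904 ] [532.01686065 -90.3110874  163.24228007]
scene blue [179 197   3   7  16] [ 571.6 -483.9  153.9] [ 560.97792095 -488.21948967  139.86434422] [ 577.46210558 -480.33796936  163.65155517]
```

```bash
cat >> h.py <<'E'
def plan(target,yaw_deg,n=None,step=36):
    """rows (tool frame cm, deg) from the measured pose to tool-down pose with tool y at yaw_deg (world)"""
    s=arm.read_state();p=s["position"];Q=R.from_quat(s["ee_rot"])
    t=np.radians(yaw_deg);y=np.array([np.cos(t),np.sin(t),0]);z=np.array([0,0,-1.]);G=R.from_matrix(np.stack([np.cross(y,z),y,z],1))
    rv=(Q.inv()*G).as_rotvec();D=np.array(target)-p
    n=n or int(max(1,np.ceil(np.linalg.norm(D)/step),np.ceil(np.degrees(np.abs(rv)).max()/6.5)))
    print("clock",round(s["clock"],2),"pos",p.round(1),"n",n,"turn/row",np.degrees(rv/n).round(2),"F",s["contact_force"].round(1),"w",round(s["gripper_width"],1),"grip",round(s["grasp_force"],1))
    for i in range(n):
        q=Q*R.from_rotvec(rv*i/n);print(i,(q.inv().apply(D/n)/10).round(2))
def yaw():
    y=R.from_quat(arm.read_state()["ee_rot"]).as_matrix()[:,1];return np.degrees(np.arctan2(y[1],y[0]))
E
python3 -c "
from h import *
print(yaw());plan([560,220,300],83.7)"
```

```text
103.62391152508671
clock 0.5 pos [ 147.2 -607.4  231.3] n 26 turn/row [0.   0.   0.77] F [-0.8  0.3  0.6] w 85.7 grip 0.0
0 [-2.29  2.72 -0.26]
1 [-2.26  2.75 -0.26]
2 [-2.22  2.78 -0.26]
3 [-2.18  2.81 -0.26]
4 [-2.14  2.84 -0.26]
5 [-2.11  2.87 -0.26]
6 [-2.07  2.89 -0.26]
7 [-2.03  2.92 -0.26]
8 [-1.99  2.95 -0.26]
9 [-1.95  2.97 -0.26]
10 [-1.91  3.   -0.26]
11 [-1.87  3.03 -0.26]
12 [-1.83  3.05 -0.26]
13 [-1.79  3.07 -0.26]
14 [-1.75  3.1  -0.26]
15 [-1.7   3.12 -0.26]
16 [-1.66  3.14 -0.26]
17 [-1.62  3.17 -0.26]
18 [-1.58  3.19 -0.26]
19 [-1.54  3.21 -0.26]
20 [-1.49  3.23 -0.26]
21 [-1.45  3.25 -0.26]
22 [-1.41  3.27 -0.26]
23 [-1.36  3.29 -0.26]
24 [-1.32  3.3  -0.26]
25 [-1.27  3.32 -0.26]
```

send_rows(
  targets=[
    {"x": -2.2, "y": 2.8, "z": -0.26, "az": 0.8, "gripper": -1},
    {"x": -2.2, "y": 2.8, "z": -0.26, "az": 0.8, "gripper": -1},
    {"x": -2.2, "y": 2.8, "z": -0.26, "az": 0.8, "gripper": -1},
    {"x": -2.2, "y": 2.8, "z": -0.26, "az": 0.8, "gripper": -1},
    {"x": -2.2, "y": 2.8, "z": -0.26, "az": 0.8, "gripper": -1},
  ],
)

```text
$.targets[0]: bad value
```

send_rows(
  targets=[
    {"x": -2.0, "y": 2.9, "z": -0.26, "az": 0.8, "gripper": -1},
    {"x": -2.0, "y": 2.9, "z": -0.26, "az": 0.8, "gripper": -1},
    {"x": -2.0, "y": 2.9, "z": -0.26, "az": 0.8, "gripper": -1},
    {"x": -2.0, "y": 2.9, "z": -0.26, "az": 0.8, "gripper": -1},
    {"x": -2.0, "y": 2.9, "z": -0.26, "az": 0.8, "gripper": -1},
  ],
)

```text
$.targets[0]: bad value
```

send_rows(
  targets=[
    {"x": -1.8, "y": 3.1, "z": -0.26, "az": 0.8, "gripper": -1},
    {"x": -1.8, "y": 3.1, "z": -0.26, "az": 0.8, "gripper": -1},
    {"x": -1.8, "y": 3.1, "z": -0.26, "az": 0.8, "gripper": -1},
    {"x": -1.8, "y": 3.1, "z": -0.26, "az": 0.8, "gripper": -1},
    {"x": -1.8, "y": 3.1, "z": -0.26, "az": 0.8, "gripper": -1},
  ],
)

```text
$.targets[0]: bad value
```

send_rows(
  targets=[
    {"x": -1.6, "y": 3.2, "z": -0.26, "az": 0.8, "gripper": -1},
    {"x": -1.6, "y": 3.2, "z": -0.26, "az": 0.8, "gripper": -1},
    {"x": -1.6, "y": 3.2, "z": -0.26, "az": 0.8, "gripper": -1},
    {"x": -1.6, "y": 3.2, "z": -0.26, "az": 0.8, "gripper": -1},
    {"x": -1.6, "y": 3.2, "z": -0.26, "az": 0.8, "gripper": -1},
  ],
)

```text
$.targets[0]: bad value
```

send_rows(
  targets=[
    {"x": -1.4, "y": 3.3, "z": -0.26, "az": 0.8, "gripper": -1},
    {"x": -1.4, "y": 3.3, "z": -0.26, "az": 0.8, "gripper": -1},
    {"x": -1.4, "y": 3.3, "z": -0.26, "az": 0.8, "gripper": -1},
    {"x": -1.4, "y": 3.3, "z": -0.26, "az": 0.8, "gripper": -1},
    {"x": -1.4, "y": 3.3, "z": -0.26, "az": 0.8, "gripper": -1},
  ],
)

```text
$.targets[0]: bad value
```

Run:
```python
from h import *
s=arm.read_state();print(s["clock"],s["position"],yaw(),s["joints"].round(2))
m=arm.camera_model("wrist");p,d=arm.get_image("wrist");cv2.imwrite("pics/w1.png",p[:,:,::-1]);np.save("pics/w1.npy",cloud(d,m))
```

```text
0.5 [ 147.24612025 -607.35869757  231.27337903] 103.62391152508671 [-1.07  0.38  0.01 -0.   -1.19 -0.26]
```

View pics/w1.png

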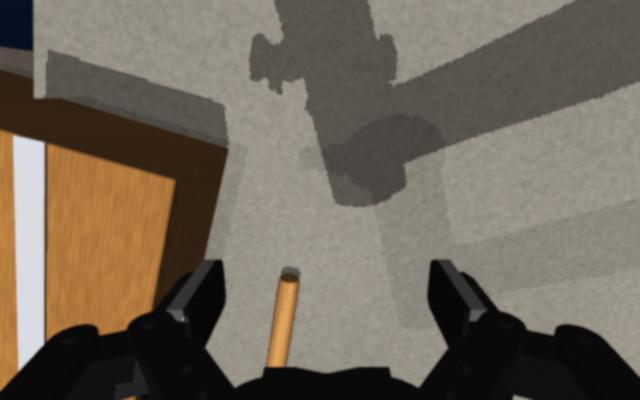

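The calls were refused, so the arm hasn't moved. The picture shows only bare bench and the mallet handle at (285,320). I'll supply every key in each row.

send_rows(
  targets=[
    {"x": -2.2, "y": 2.8, "z": -0.26, "ax": 0, "ay": 0, "az": 0.8, "gripper": -1},
    {"x": -2.2, "y": 2.8, "z": -0.26, "ax": 0, "ay": 0, "az": 0.8, "gripper": -1},
    {"x": -2.2, "y": 2.8, "z": -0.26, "ax": 0, "ay": 0, "az": 0.8, "gripper": -1},
    {"x": -2.2, "y": 2.8, "z": -0.26, "ax": 0, "ay": 0, "az": 0.8, "gripper": -1},
    {"x": -2.2, "y": 2.8, "z": -0.26, "ax": 0, "ay": 0, "az": 0.8, "gripper": -1},
  ],
)

```text
clock: 0.97
position: [225.9, -446.1, 244.5]
ee_rot: [-0.083, 0.997, -0.0, 0.0]
contact_force: [1.2, 0.7, 0.5]
gripper_width: 85.3
grasp_force: 0.0
```

send_rows(
  targets=[
    {"x": -2.0, "y": 2.9, "z": -0.26, "ax": 0, "ay": 0, "az": 0.8, "gripper": -1},
    {"x": -2.0, "y": 2.9, "z": -0.26, "ax": 0, "ay": 0, "az": 0.8, "gripper": -1},
    {"x": -2.0, "y": 2.9, "z": -0.26, "ax": 0, "ay": 0, "az": 0.8, "gripper": -1},
    {"x": -2.0, "y": 2.9, "z": -0.26, "ax": 0, "ay": 0, "az": 0.8, "gripper": -1},
    {"x": -2.0, "y": 2.9, "z": -0.26, "ax": 0, "ay": 0, "az": 0.8, "gripper": -1},
  ],
)

```text
clock: 1.38
position: [304.7, -288.5, 257.8]
ee_rot: [-0.049, 0.999, -0.0, 0.0]
contact_force: [0.1, -0.3, -0.2]
gripper_width: 85.6
grasp_force: 0.0
```

send_rows(
  targets=[
    {"x": -1.8, "y": 3.1, "z": -0.26, "ax": 0, "ay": 0, "az": 0.8, "gripper": -1},
    {"x": -1.8, "y": 3.1, "z": -0.26, "ax": 0, "ay": 0, "az": 0.8, "gripper": -1},
    {"x": -1.8, "y": 3.1, "z": -0.26, "ax": 0, "ay": 0, "az": 0.8, "gripper": -1},
    {"x": -1.8, "y": 3.1, "z": -0.26, "ax": 0, "ay": 0, "az": 0.8, "gripper": -1},
    {"x": -1.8, "y": 3.1, "z": -0.26, "ax": 0, "ay": 0, "az": 0.8, "gripper": -1},
  ],
)

```text
clock: 1.8
position: [383.5, -127.4, 271.0]
ee_rot: [-0.014, 1.0, 0.0, 0.001]
contact_force: [0.5, -0.7, 0.2]
gripper_width: 85.4
grasp_force: 0.0
```

send_rows(
  targets=[
    {"x": -1.6, "y": 3.2, "z": -0.26, "ax": 0, "ay": 0, "az": 0.8, "gripper": -1},
    {"x": -1.6, "y": 3.2, "z": -0.26, "ax": 0, "ay": 0, "az": 0.8, "gripper": -1},
    {"x": -1.6, "y": 3.2, "z": -0.26, "ax": 0, "ay": 0, "az": 0.8, "gripper": -1},
    {"x": -1.6, "y": 3.2, "z": -0.26, "ax": 0, "ay": 0, "az": 0.8, "gripper": -1},
    {"x": -1.6, "y": 3.2, "z": -0.26, "ax": 0, "ay": 0, "az": 0.8, "gripper": -1},
  ],
)

```text
clock: 2.22
position: [463.5, 32.7, 283.9]
ee_rot: [0.021, 1.0, 0.0, 0.001]
contact_force: [1.4, 0.3, -0.3]
gripper_width: 85.6
grasp_force: 0.0
```

send_rows(
  targets=[
    {"x": -1.4, "y": 3.3, "z": -0.26, "ax": 0, "ay": 0, "az": 0.8, "gripper": -0.2},
    {"x": -1.4, "y": 3.3, "z": -0.26, "ax": 0, "ay": 0, "az": 0.8, "gripper": -0.2},
    {"x": -1.4, "y": 3.3, "z": -0.26, "ax": 0, "ay": 0, "az": 0.8, "gripper": -0.2},
    {"x": -1.4, "y": 3.3, "z": -0.26, "ax": 0, "ay": 0, "az": 0.8, "gripper": -0.2},
    {"x": -1.4, "y": 3.3, "z": -0.26, "ax": 0, "ay": 0, "az": 0.8, "gripper": -0.2},
  ],
)

```text
clock: 2.63
position: [544.9, 192.3, 296.7]
ee_rot: [0.056, 0.998, 0.0, 0.0]
contact_force: [0.9, -0.4, 0.5]
gripper_width: 51.3
grasp_force: 0.0
```

Run:
```python
from h import *
s=arm.read_state();print(s["clock"],s["position"],yaw(),s["joints"].round(2),s["gripper_width"])
m=arm.camera_model("wrist");p,d=arm.get_image("wrist");cv2.imwrite("pics/w1.png",p[:,:,::-1]);np.save("pics/w1.npy",cloud(d,m))
```

```text
2.6333 [544.8952966  192.29305605 296.6808099 ] 83.61241147390915 [ 0.62  0.27 -0.    0.   -1.3  -2.3 ] 51.26434210208386
```

View pics/w1.png

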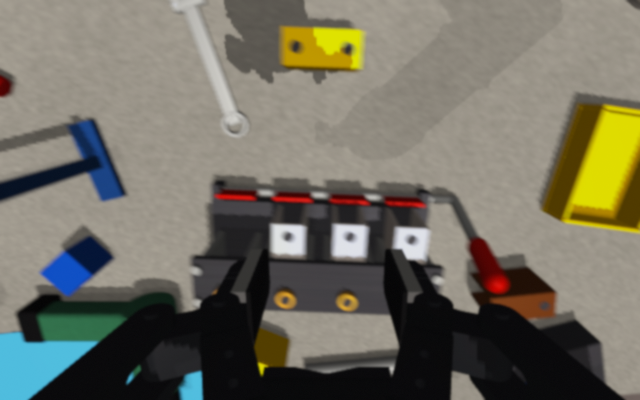

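The wrist view shows the three white brackets at (289,240), (350,240) and (411,243) behind the red tabs. The red handle is at (490,265), and the yellow and brown look-alikes lie well apart from the brackets. The choice is confirmed.

```bash
cat >> h.py <<'E'
def whites(w,im):
    im=im.astype(int);k=(im.min(-1)>150)&(im.max(-1)-im.min(-1)<40)&(w[...,2]>60)&(w[...,2]<120)
    k=cv2.morphologyEx(k.astype(np.uint8),cv2.MORPH_CLOSE,np.ones((9,9)))
    nn,l,st,c=cv2.connectedComponentsWithStats(k)
    for i in range(1,nn):
        if st[i,4]>300:
            q=w[(l==i)&(w[...,2]>75)];r=cv2.minAreaRect(q[:,:2].astype(np.float32));print("white",st[i],"z",np.median(q[:,2]).round(1),np.round(r[0],1),np.round(r[1],1),round(r[2],1))
E
python3 - <<'E'
from h import *
w=np.load("pics/w1.npy");im=cv2.imread("pics/w1.png")
whites(w,im);im=im.astype(int)
red=(im[...,2]>im[...,1]+60)&(im[...,2]>im[...,0]+60);red[:,:455]=0;red[:230]=0;red[:,515:]=0
q=w[red&(w[...,2]>60)];
for a in range(80,165,10):
    k=q[(q[:,2]>a)&(q[:,2]<a+10)]
    if len(k):print(a,len(k),k.mean(0).round(1))
g=(w[...,2]>94)&(w[...,2]<104)&(im.max(-1)<130);g[330:]=0;g[:250]=0;g[:,:185]=0;g[:,450:]=0
q=w[g];q=q[np.abs(q[:,1]-190)<170];print(len(q));
r=cv2.minAreaRect(q[:,:2].astype(np.float32));print(r,cv2.boxPoints(r).round(0).tolist())
# front edge
row=[];
for v in range(240,300):
    pass
tab=(im[...,2]>150)&(im[...,1]<80);tab[:,440:]=0;tab[:,:200]=0;tab[215:]=0
q=w[tab];f=cv2.fitLine(q[:,:2].astype(np.float32),cv2.DIST_HUBER,0,.01,.01).ravel();print("tabs",f,q[:,2].min(),q[:,2].max())
E
```

```text
white [271 224  33  32 978] z 86.2 [620.6 139.2] [33.9 37.2] 80.7
white [ 332  224   34   34 1027] z 86.1 [630.6 208.1] [37.3 41.3] 81.4
white [394 227  33  33 873] z 86.1 [642.1 276.3] [40.2 41.3] 81.0
90 5 [637.7 343.7  99.3]
100 103 [639.9 341.  105.2]
110 127 [643.1 339.8 115.2]
120 133 [646.3 340.  125.1]
130 149 [649.4 338.9 134.9]
140 299 [656.1 338.  146. ]
150 107 [660.4 339.6 150.9]
6853
((675.5208129882812, 164.57293701171875), (274.75225830078125, 63.25663375854492), 81.03815460205078) [[623.0, 34.0], [685.0, 24.0], [728.0, 295.0], [666.0, 305.0]]
tabs [1.5298277e-01 9.8822886e-01 5.9103864e+02 1.6720705e+02] 6.599234042590524 45.96677656273101
```

```bash
python3 -c "
from h import *
plan([657,343,200],81);plan([657,343,112],81,1)"
```

```text
clock 2.68 pos [548.3 197.1 295.8] n 6 turn/row [0.02 0.03 0.46] F [4.9 2.9 1.8] w 51.2 grip 0.0
0 [-1.53  2.61  1.61]
1 [-1.51  2.62  1.6 ]
2 [-1.49  2.64  1.6 ]
3 [-1.47  2.65  1.6 ]
4 [-1.45  2.66  1.6 ]
5 [-1.43  2.67  1.6 ]
clock 2.68 pos [548.3 197.1 295.8] n 1 turn/row [0.11 0.17 2.76] F [4.9 2.9 1.8] w 51.2 grip 0.0
0 [-9.16 15.65 18.44]
```

send_rows(
  targets=[
    {"x": -1.8, "y": 3.1, "z": 1.9, "ax": 0, "ay": 0, "az": 0.55, "gripper": -0.2},
    {"x": -1.8, "y": 3.1, "z": 1.9, "ax": 0, "ay": 0, "az": 0.55, "gripper": -0.2},
    {"x": -1.8, "y": 3.1, "z": 1.9, "ax": 0, "ay": 0, "az": 0.55, "gripper": -0.2},
    {"x": -1.8, "y": 3.1, "z": 1.9, "ax": 0, "ay": 0, "az": 0.55, "gripper": -0.2},
    {"x": -1.8, "y": 3.1, "z": 1.9, "ax": 0, "ay": 0, "az": 0.55, "gripper": -0.2},
  ],
)

```text
clock: 3.1
position: [654.6, 333.7, 200.4]
ee_rot: [0.08, 0.997, 0.0, 0.0]
contact_force: [1.1, -0.0, 1.3]
gripper_width: 51.0
grasp_force: 0.0
```

Run:
```python
from h import *
import time
arm.get_image("top")
print(yaw());plan([657,343,112],81)
w=None
m=arm.camera_model("wrist");p,d=arm.get_image("wrist");im=p[:,:,::-1].astype(int);w=cloud(d,m)
cv2.imwrite("pics/w2.png",im)
red=(im[...,2]>im[...,1]+60)&(im[...,2]>im[...,0]+60)&(w[...,2]>80)&(w[...,2]<160)
q=w[red]
for a in range(80,165,10):
    k=q[(q[:,2]>a)&(q[:,2]<a+10)]
    if len(k):print(a,len(k),k.mean(0).round(1),k.min(0).round(0),k.max(0).round(0))
```

```text
80.94877474881953
clock 3.15 pos [656.4 337.6 190.2] n 3 turn/row [-0.11 -0.11 -0.02] F [ 4.4  3.2 -8.5] w 51.0 grip 0.0
0 [-0.01  0.2   2.61]
1 [-0.    0.19  2.61]
2 [0.   0.19 2.61]
80 1 [637.9 341.   85.1] [638. 341.  85.] [638. 341.  85.]
90 80 [637.6 342.7  97.9] [636. 333.  94.] [642. 351. 100.]
100 336 [657.1 270.7 105.9] [637. 119. 100.] [698. 351. 110.]
110 252 [643.3 342.2 115.1] [640. 332. 110.] [649. 351. 120.]
120 268 [646.3 342.  125.1] [643. 332. 120.] [651. 351. 130.]
130 316 [649.5 341.3 135. ] [646. 331. 130.] [655. 350. 140.]
140 692 [656.  340.4 146.3] [649. 330. 140.] [668. 350. 150.]
150 308 [660.4 340.3 150.9] [654. 334. 150.] [667. 346. 153.][ WARN:0@5.622] global loadsave.cpp:1063 imwrite_ Unsupported depth image for selected encoder is fallbacked to CV_8U.
```

send_rows(
  targets=[
    {"x": 0, "y": 0.2, "z": 2.5, "ax": 0, "ay": 0, "az": 0, "gripper": -0.2},
    {"x": 0, "y": 0, "z": 2.5, "ax": 0, "ay": 0, "az": 0, "gripper": -0.2},
    {"x": 0, "y": 0, "z": 2.5, "ax": 0, "ay": 0, "az": 0, "gripper": -0.2},
    {"x": 0, "y": 0, "z": 0, "ax": 0, "ay": 0, "az": 0, "gripper": -0.2},
  ],
)

```text
clock: 3.53
position: [650.9, 332.4, 120.1]
ee_rot: [0.08, 0.997, -0.003, -0.005]
contact_force: [-0.9, -0.4, -1.4]
gripper_width: 51.2
grasp_force: 0.0
```

send_rows(
  targets=[
    {"x": -0.4, "y": 0.95, "z": 0.7, "ax": 0, "ay": 0, "az": 0, "gripper": -0.2},
    {"x": 0, "y": 0, "z": 0, "ax": 0, "ay": 0, "az": 0, "gripper": -0.2},
    {"x": 0, "y": 0, "z": 0, "ax": 0, "ay": 0, "az": 0, "gripper": -0.2},
  ],
)

```text
clock: 3.78
position: [660.5, 344.0, 121.0]
ee_rot: [0.079, 0.997, 0.001, 0.001]
contact_force: [-0.4, 0.2, 0.1]
gripper_width: 51.5
grasp_force: 0.0
```

send_rows(
  targets=[
    {"x": 0, "y": 0, "z": 0, "ax": 0, "ay": 0, "az": 0, "gripper": -0.2},
    {"x": 0, "y": 0, "z": 0, "ax": 0, "ay": 0, "az": 0, "gripper": -0.2},
    {"x": 0, "y": 0, "z": 0, "ax": 0, "ay": 0, "az": 0, "gripper": -0.2},
  ],
)

```text
clock: 4.03
position: [659.9, 343.3, 120.6]
ee_rot: [0.08, 0.997, 0.001, 0.001]
contact_force: [0.1, -0.2, -0.7]
gripper_width: 51.2
grasp_force: 0.0
```

send_rows(
  targets=[
    {"x": 0.4, "y": -0.2, "z": 0.85, "ax": 0, "ay": 0, "az": 0, "gripper": -0.2},
    {"x": 0, "y": 0, "z": 0, "ax": 0, "ay": 0, "az": 0, "gripper": -0.2},
    {"x": 0, "y": 0, "z": 0, "ax": 0, "ay": 0, "az": 0, "gripper": -0.2},
    {"x": 0, "y": 0, "z": 0, "ax": 0, "ay": 0, "az": 0, "gripper": 1},
    {"x": 0, "y": 0, "z": 0, "ax": 0, "ay": 0, "az": 0, "gripper": 1},
  ],
)

```text
clock: 4.45
position: [655.5, 341.9, 110.9]
ee_rot: [0.079, 0.997, -0.0, 0.0]
contact_force: [-0.7, -0.4, -1.2]
gripper_width: 27.9
grasp_force: 0.0
```

send_rows(
  targets=[
    {"x": 0, "y": 0, "z": 0, "ax": 0, "ay": 0, "az": 0, "gripper": 1},
    {"x": 0, "y": 0, "z": 0, "ax": 0, "ay": 0, "az": 0, "gripper": 1},
    {"x": 0, "y": 0, "z": 0, "ax": 0, "ay": 0, "az": 0, "gripper": 1},
    {"x": 0, "y": 0, "z": 0, "ax": 0, "ay": 0, "az": 0, "gripper": 1},
  ],
)

```text
clock: 4.78
position: [655.4, 341.2, 111.1]
ee_rot: [0.08, 0.997, -0.0, -0.0]
contact_force: [-0.5, -2.9, 2.0]
gripper_width: 20.5
grasp_force: 59.0
```

send_rows(
  targets=[
    {"x": 1.71, "y": 0, "z": -0.48, "ax": 0, "ay": 0, "az": 0, "gripper": 1},
    {"x": 1.76, "y": 0, "z": -0.23, "ax": 0, "ay": 0, "az": 0, "gripper": 1},
    {"x": 1.77, "y": 0, "z": 0.02, "ax": 0, "ay": 0, "az": 0, "gripper": 1},
    {"x": 1.76, "y": 0, "z": 0.27, "ax": 0, "ay": 0, "az": 0, "gripper": 1},
    {"x": 1.7, "y": 0, "z": 0.5, "ax": 0, "ay": 0, "az": 0, "gripper": 1},
  ],
)

```text
clock: 5.2
position: [570.8, 354.5, 108.7]
ee_rot: [0.08, 0.997, -0.0, 0.001]
contact_force: [9.1, -5.3, -9.1]
gripper_width: 20.3
grasp_force: 58.8
```

send_rows(
  targets=[
    {"x": 1.62, "y": 0, "z": 0.74, "ax": 0, "ay": 0, "az": 0, "gripper": 1},
    {"x": 1.49, "y": 0, "z": 0.96, "ax": 0, "ay": 0, "az": 0, "gripper": 1},
    {"x": 1.35, "y": 0, "z": 1.16, "ax": 0, "ay": 0, "az": 0, "gripper": 1},
    {"x": 1.17, "y": 0, "z": 1.34, "ax": 0, "ay": 0, "az": 0, "gripper": 1},
    {"x": 0.98, "y": 0, "z": 1.48, "ax": 0, "ay": 0, "az": 0, "gripper": 1},
  ],
)

```text
clock: 5.62
position: [504.8, 364.8, 53.6]
ee_rot: [0.08, 0.997, -0.001, 0.001]
contact_force: [8.7, -10.0, -0.4]
gripper_width: 19.9
grasp_force: 62.6
```

send_rows(
  targets=[
    {"x": 0, "y": 0, "z": 0, "ax": 0, "ay": 0, "az": 0, "gripper": 1},
    {"x": 0, "y": 0, "z": 0, "ax": 0, "ay": 0, "az": 0, "gripper": 1},
  ],
)

```text
clock: 5.78
position: [503.7, 364.9, 51.3]
ee_rot: [0.08, 0.997, -0.001, -0.001]
contact_force: [4.2, -4.9, -5.7]
gripper_width: 20.2
grasp_force: 63.5
```

send_rows(
  targets=[
    {"x": 0.25, "y": 0, "z": 0.5, "ax": 0, "ay": 0, "az": 0, "gripper": 1},
    {"x": 0, "y": 0, "z": 0, "ax": 0, "ay": 0, "az": 0, "gripper": 1},
    {"x": 0, "y": 0, "z": 0, "ax": 0, "ay": 0, "az": 0, "gripper": 1},
  ],
)

```text
clock: 6.03
position: [501.4, 365.2, 47.4]
ee_rot: [0.08, 0.997, -0.001, -0.001]
contact_force: [1.4, -4.6, -0.9]
gripper_width: 20.3
grasp_force: 64.4
```

send_rows(
  targets=[
    {"x": 0.25, "y": 0, "z": 0.6, "ax": 0, "ay": 0, "az": 0, "gripper": 1},
    {"x": 0, "y": 0, "z": 0, "ax": 0, "ay": 0, "az": 0, "gripper": 1},
    {"x": 0, "y": 0, "z": 0, "ax": 0, "ay": 0, "az": 0, "gripper": 1},
  ],
)

```text
clock: 6.28
position: [499.9, 365.5, 42.2]
ee_rot: [0.081, 0.997, -0.001, 0.0]
contact_force: [3.8, -5.9, 0.6]
gripper_width: 19.8
grasp_force: 65.6
```

Run:
```python
from h import *
s=arm.read_state();print(s["contact_force"],s["wrist_torque"])
m=arm.camera_model("top");p,d=arm.get_image("top");cv2.imwrite("pics/v4.png",cv2.resize(p[150:220,200:320,::-1],None,fx=5,fy=5,interpolation=cv2.INTER_CUBIC))
m=arm.camera_model("wrist");p,d=arm.get_image("wrist");cv2.imwrite("pics/w3.png",p[:,:,::-1])
```

```text
[ 3.79845471 -5.86172759  0.58504797] [-1.86591903 -1.24411879 -0.38145553]
```

View pics/w3.png

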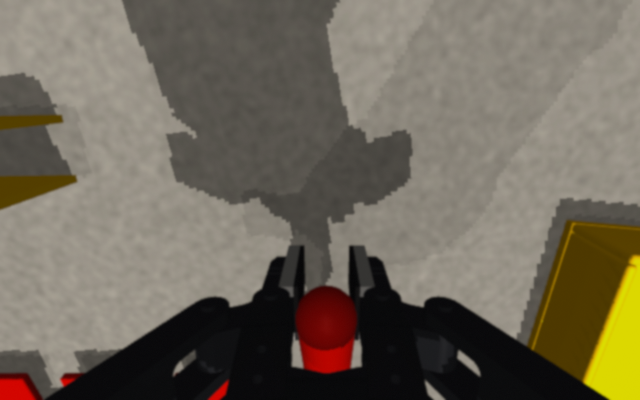

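send_rows(
  targets=[
    {"x": 0, "y": 0, "z": 0, "ax": 0, "ay": 0, "az": 0, "gripper": -0.2},
    {"x": 0, "y": 0, "z": 0, "ax": 0, "ay": 0, "az": 0, "gripper": -0.2},
    {"x": 0, "y": 0, "z": 0, "ax": 0, "ay": 0, "az": 0, "gripper": -0.2},
    {"x": 0, "y": 0, "z": -3, "ax": 0, "ay": 0, "az": 0, "gripper": -0.2},
    {"x": 0, "y": 0, "z": -4, "ax": 0, "ay": 0, "az": 0, "gripper": -0.2},
  ],
)

```text
clock: 6.8
position: [497.2, 365.7, 109.0]
ee_rot: [0.08, 0.997, -0.003, -0.003]
contact_force: [0.6, 0.9, 0.0]
gripper_width: 51.3
grasp_force: 0.0
```

send_rows(
  targets=[
    {"x": 0, "y": 0, "z": -4, "ax": 0, "ay": 0, "az": 0, "gripper": -0.2},
    {"x": -1, "y": -1.5, "z": -3, "ax": 0, "ay": 0, "az": 0, "gripper": -0.2},
    {"x": -1, "y": -1.5, "z": -3, "ax": 0, "ay": 0, "az": 0, "gripper": -0.2},
    {"x": 0, "y": 0, "z": 0, "ax": 0, "ay": 0, "az": 0, "gripper": -0.2},
    {"x": 0, "y": 0, "z": 0, "ax": 0, "ay": 0, "az": 0, "gripper": -0.2},
  ],
)

```text
clock: 7.22
position: [515.1, 334.9, 214.8]
ee_rot: [0.08, 0.997, 0.003, 0.002]
contact_force: [-0.7, -0.0, -0.5]
gripper_width: 51.2
grasp_force: 0.0
```

Run:
```python
from h import *
arm.get_image("top")
m=arm.camera_model("wrist");p,d=arm.get_image("wrist");im=p[:,:,::-1].copy();cv2.imwrite("pics/w4.png",im);w=cloud(d,m)
np.save("pics/w4.npy",w);print(arm.read_state()["position"]);whites(w,im);im=im.astype(int)
red=(im[...,2]>im[...,1]+60)&(im[...,2]>im[...,0]+60)
O=np.array([645,170.5,0]);X=np.array([.9876,-.1567,0]);Y=np.array([.1567,.9876,0])
q=w[red]-O;s=q@X;t=q@Y;z=q[:,2]
k=(t>150)&(t<195)
for a in range(-190,-60,10):
    j=k&(s>a)&(s<a+10)
    if j.sum():print(a,j.sum(),np.percentile(z[j],[5,50,95]).round(1),t[j].mean().round(1))
j=(t<140)&(t>-140);print("tabs",j.sum(),np.percentile(s[j],[5,50,95]).round(1),np.percentile(z[j],[5,50,95]).round(1))
```

```text
[513.57349855 334.37547636 211.37463146]
white [600   0  40  12 363] z 79.1 [415.9 561.3] [29.5  7.6] 80.8
white [ 262  312   40   35 1235] z 86.1 [638.7 272.8] [35.3 38.1] 81.3
-190 53 [79.8 82.3 84.7] 169.0
-180 324 [81.8 86.1 88.8] 168.9
-170 269 [79.2 84.6 88. ] 168.5
-160 240 [73.3 79.  82.6] 168.5
-150 218 [67.5 73.4 76.8] 168.5
-140 203 [60.8 67.7 71.7] 168.4
-130 119 [58.9 63.1 66. ] 168.5
tabs 4287 [-85.  -72.2 -57.9] [12.5 15.1 17.5]
```

View pics/w4.png

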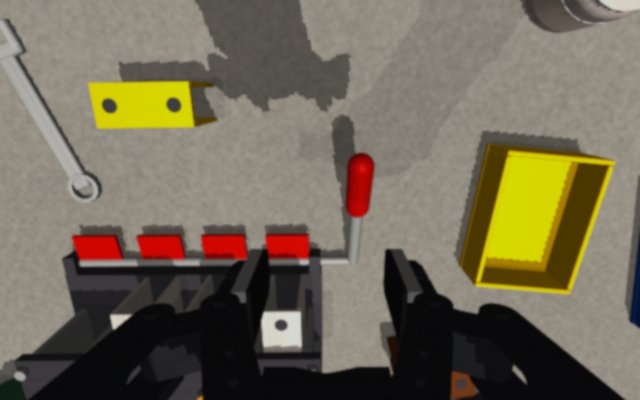

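The handle now lies back at about 1.05 rad from upright and the red tabs (75–310, 245) lie flat, so the gate is fully open. The first bracket's crown is at (282,328).

```bash
python3 -c "
from h import *
plan([638,274.7,140],81)"
```

```text
clock 7.32 pos [513.6 334.4 211.4] n 5 turn/row [-0.   -0.01 -0.02] F [ 0.4 -0.6 -0.6] w 51.2 grip 0.0
0 [-2.65 -0.78  1.42]
1 [-2.65 -0.78  1.43]
2 [-2.65 -0.79  1.43]
3 [-2.65 -0.79  1.43]
4 [-2.65 -0.79  1.43]
```

send_rows(
  targets=[
    {"x": -2.65, "y": -0.79, "z": 1.43, "ax": 0, "ay": 0, "az": 0, "gripper": -0.2},
    {"x": -2.65, "y": -0.79, "z": 1.43, "ax": 0, "ay": 0, "az": 0, "gripper": -0.2},
    {"x": -2.65, "y": -0.79, "z": 1.43, "ax": 0, "ay": 0, "az": 0, "gripper": -0.2},
    {"x": -2.65, "y": -0.79, "z": 1.43, "ax": 0, "ay": 0, "az": 0, "gripper": -0.2},
    {"x": -2.65, "y": -0.79, "z": 1.43, "ax": 0, "ay": 0, "az": 0, "gripper": -0.2},
  ],
)

```text
clock: 7.73
position: [638.7, 274.0, 137.6]
ee_rot: [0.079, 0.997, -0.001, -0.002]
contact_force: [-0.1, 1.0, -0.0]
gripper_width: 51.0
grasp_force: 0.0
```

send_rows(
  targets=[
    {"x": 0, "y": 0, "z": 0, "ax": 0, "ay": 0, "az": 0, "gripper": -0.2},
    {"x": 0, "y": 0, "z": 0, "ax": 0, "ay": 0, "az": 0, "gripper": -0.2},
    {"x": 0, "y": 0, "z": 0, "ax": 0, "ay": 0, "az": 0, "gripper": -0.2},
    {"x": 0, "y": 0, "z": 0, "ax": 0, "ay": 0, "az": 0, "gripper": -0.2},
  ],
)

```text
clock: 8.07
position: [638.1, 275.1, 140.8]
ee_rot: [0.079, 0.997, -0.0, -0.0]
contact_force: [0.1, -0.0, 0.6]
gripper_width: 51.3
grasp_force: 0.0
```

Run:
```python
from h import *
m=arm.camera_model("top");p,d=arm.get_image("top")
m=arm.camera_model("wrist");p,d=arm.get_image("wrist");im=p[:,:,::-1].copy();cv2.imwrite("pics/w5.png",im);w=cloud(d,m);whites(w,im)
print(yaw());plan([638,274.7,54],81,1)
```

```text
white [ 178  192   65   63 3362] z 86.1 [629.1 205.5] [36.6 40.3] 82.1
white [ 293  193   60   61 3297] z 86.1 [639.6 272.6] [36.1 39.7] 81.1
white [  64  197   69   57 3045] z 86.2 [619.7 134.3] [44.9 38.2] 81.8
80.96881625208667
clock 8.17 pos [638.2 275.3 141.6] n 1 turn/row [ 0.05  0.05 -0.03] F [0.4 0.4 0.9] w 51.3 grip 0.0
0 [ 0.02 -0.07  8.76]
```

send_rows(
  targets=[
    {"x": 0, "y": -0.2, "z": 2.9, "ax": 0, "ay": 0, "az": 0, "gripper": -0.2},
    {"x": 0, "y": 0, "z": 2.9, "ax": 0, "ay": 0, "az": 0, "gripper": -0.2},
    {"x": 0, "y": 0, "z": 2.9, "ax": 0, "ay": 0, "az": 0, "gripper": -0.2},
    {"x": 0, "y": 0, "z": 0, "ax": 0, "ay": 0, "az": 0, "gripper": -0.2},
    {"x": 0, "y": 0, "z": 0, "ax": 0, "ay": 0, "az": 0, "gripper": 1},
  ],
)

```text
clock: 8.58
position: [637.6, 272.3, 53.2]
ee_rot: [0.079, 0.997, -0.001, -0.001]
contact_force: [0.4, 0.3, 0.9]
gripper_width: 40.4
grasp_force: 0.0
```

send_rows(
  targets=[
    {"x": 0, "y": 0, "z": 0, "ax": 0, "ay": 0, "az": 0, "gripper": 1},
    {"x": 0, "y": 0, "z": 0, "ax": 0, "ay": 0, "az": 0, "gripper": 1},
    {"x": 0, "y": 0, "z": 0, "ax": 0, "ay": 0, "az": 0, "gripper": 1},
    {"x": 0, "y": 0, "z": 0, "ax": 0, "ay": 0, "az": 0, "gripper": 1},
    {"x": 0, "y": 0, "z": 0, "ax": 0, "ay": 0, "az": 0, "gripper": 1},
  ],
)

```text
clock: 9.0
position: [638.8, 272.4, 54.7]
ee_rot: [0.08, 0.997, 0.0, 0.001]
contact_force: [-0.2, 0.6, 1.2]
gripper_width: 35.5
grasp_force: 63.6
```

send_rows(
  targets=[
    {"x": 2, "y": 0, "z": 0, "ax": 0, "ay": 0, "az": 0, "gripper": 1},
    {"x": 2.5, "y": 0, "z": 0, "ax": 0, "ay": 0, "az": 0, "gripper": 1},
    {"x": 2.5, "y": 0, "z": 0, "ax": 0, "ay": 0, "az": 0, "gripper": 1},
    {"x": 2, "y": 0, "z": 0, "ax": 0, "ay": 0, "az": 0, "gripper": 1},
    {"x": 1, "y": 0, "z": 0, "ax": 0, "ay": 0, "az": 0, "gripper": 1},
  ],
)

```text
clock: 9.42
position: [537.7, 288.1, 54.2]
ee_rot: [0.079, 0.997, -0.0, -0.0]
contact_force: [0.3, -1.5, -1.9]
gripper_width: 35.3
grasp_force: 63.1
```

send_rows(
  targets=[
    {"x": 0, "y": 0, "z": -2, "ax": 0, "ay": 0, "az": 0, "gripper": 1},
    {"x": 0, "y": 0, "z": -4, "ax": 0, "ay": 0, "az": 0, "gripper": 1},
    {"x": 0, "y": 0, "z": -4, "ax": 0, "ay": 0, "az": 0, "gripper": 1},
    {"x": 0, "y": 0, "z": -4, "ax": 0, "ay": 0, "az": 0, "gripper": 1},
    {"x": 0, "y": 0, "z": -2, "ax": 0, "ay": 0, "az": 0, "gripper": 1},
  ],
)

```text
clock: 9.83
position: [542.2, 289.1, 220.3]
ee_rot: [0.079, 0.997, 0.003, 0.004]
contact_force: [0.3, 0.8, -1.0]
gripper_width: 35.2
grasp_force: 63.0
```

send_rows(
  targets=[
    {"x": 0, "y": 0, "z": 0, "ax": 0, "ay": 0, "az": 0, "gripper": 1},
    {"x": 0, "y": 0, "z": 0, "ax": 0, "ay": 0, "az": 0, "gripper": 1},
    {"x": 0, "y": 0, "z": 0, "ax": 0, "ay": 0, "az": 0, "gripper": 1},
  ],
)

```text
clock: 10.08
position: [539.1, 287.5, 212.4]
ee_rot: [0.08, 0.997, -0.001, -0.001]
contact_force: [-0.5, 0.7, -2.7]
gripper_width: 35.3
grasp_force: 63.0
```

```bash
cat >> h.py <<'E'
def top_whites():
    m=arm.camera_model("top");p,d=arm.get_image("top");w=cloud(d,m);im=p.astype(int)
    k=(im.min(-1)>150)&(im.max(-1)-im.min(-1)<40)&(w[...,2]>50)&(w[...,0]>330)&(w[...,0]<760)&(w[...,1]>-480)&(w[...,1]<340)
    nn,l,st,c=cv2.connectedComponentsWithStats(cv2.morphologyEx(k.astype(np.uint8),cv2.MORPH_CLOSE,np.ones((5,5))))
    for i in range(1,nn):
        if st[i,4]>20:
            q=w[(l==i)&(w[...,2]>50)];print("top white",st[i],q.mean(0).round(1))
    return p,w
E
python3 - <<'E'
from h import *
arm.get_image("wrist")
p,w=top_whites();cv2.imwrite("pics/t5.png",p[:,:,::-1])
plan([559,-385,222],186.6)
E
```

```text
top white [248 183  12  13 125] [628.8 205.1  86.6]
top white [267 186  12  12 116] [620.4 138.   87.2]
top white [216 189  13  15 111] [583.2 275.6 247.4]
top white [164 198  21  35 366] [488.9 325.1 545. ]
top white [343 208 112  14 386] [ 544.7 -285.9  146.2]
top white [150 252  35  38 750] [356.6 311.1 601.7]
clock 10.18 pos [539.  287.4 211.5] n 19 turn/row [ 0.   -0.01 -5.57] F [-0.2  0.8 -1.4] w 35.0 grip 63.0
0 [-0.67 -3.48 -0.05]
1 [-0.33 -3.53 -0.05]
2 [ 0.02 -3.54 -0.05]
3 [ 0.36 -3.52 -0.05]
4 [ 0.7  -3.47 -0.05]
5 [ 1.03 -3.39 -0.05]
6 [ 1.36 -3.27 -0.05]
7 [ 1.67 -3.12 -0.05]
8 [ 1.96 -2.95 -0.05]
9 [ 2.24 -2.74 -0.05]
10 [ 2.49 -2.51 -0.05]
11 [ 2.73 -2.26 -0.05]
12 [ 2.93 -1.98 -0.05]
13 [ 3.11 -1.69 -0.05]
14 [ 3.26 -1.38 -0.05]
15 [ 3.38 -1.06 -0.05]
16 [ 3.47 -0.72 -0.05]
17 [ 3.52 -0.38 -0.05]
18 [ 3.54 -0.04 -0.05]
```

```bash
python3 -c "
from h import *
plan([560,-423,222],186.6,20)"
```

```text
clock 10.18 pos [539.  287.4 211.5] n 20 turn/row [ 0.   -0.01 -5.29] F [-0.2  0.8 -1.4] w 35.0 grip 63.0
0 [-0.67 -3.49 -0.04]
1 [-0.34 -3.54 -0.04]
2 [-0.02 -3.55 -0.04]
3 [ 0.31 -3.54 -0.04]
4 [ 0.64 -3.5  -0.04]
5 [ 0.96 -3.42 -0.04]
6 [ 1.27 -3.32 -0.04]
7 [ 1.57 -3.19 -0.04]
8 [ 1.85 -3.03 -0.04]
9 [ 2.13 -2.85 -0.04]
10 [ 2.38 -2.64 -0.05]
11 [ 2.61 -2.41 -0.05]
12 [ 2.82 -2.16 -0.05]
13 [ 3.01 -1.89 -0.05]
14 [ 3.17 -1.6  -0.05]
15 [ 3.31 -1.3  -0.05]
16 [ 3.41 -0.99 -0.05]
17 [ 3.49 -0.68 -0.05]
18 [ 3.54 -0.35 -0.05]
19 [ 3.55 -0.02 -0.05]
```

send_rows(
  targets=[
    {"x": -0.67, "y": -3.5, "z": -0.05, "ax": 0, "ay": 0, "az": -5.3, "gripper": 1},
    {"x": -0.34, "y": -3.54, "z": -0.05, "ax": 0, "ay": 0, "az": -5.3, "gripper": 1},
    {"x": 0, "y": -3.55, "z": -0.05, "ax": 0, "ay": 0, "az": -5.3, "gripper": 1},
    {"x": 0.31, "y": -3.54, "z": -0.05, "ax": 0, "ay": 0, "az": -5.3, "gripper": 1},
    {"x": 0.64, "y": -3.5, "z": -0.05, "ax": 0, "ay": 0, "az": -5.3, "gripper": 1},
  ],
)

```text
clock: 10.6
position: [544.1, 108.5, 214.6]
ee_rot: [-0.154, 0.988, -0.001, -0.002]
contact_force: [1.1, -0.5, -1.9]
gripper_width: 35.0
grasp_force: 63.0
```

send_rows(
  targets=[
    {"x": 0.96, "y": -3.42, "z": -0.05, "ax": 0, "ay": 0, "az": -5.3, "gripper": 1},
    {"x": 1.27, "y": -3.32, "z": -0.05, "ax": 0, "ay": 0, "az": -5.3, "gripper": 1},
    {"x": 1.57, "y": -3.2, "z": -0.05, "ax": 0, "ay": 0, "az": -5.3, "gripper": 1},
    {"x": 1.85, "y": -3.03, "z": -0.05, "ax": 0, "ay": 0, "az": -5.3, "gripper": 1},
    {"x": 2.13, "y": -2.85, "z": -0.05, "ax": 0, "ay": 0, "az": -5.3, "gripper": 1},
  ],
)

```text
clock: 11.02
position: [549.6, -69.2, 217.2]
ee_rot: [-0.376, 0.927, 0.0, -0.002]
contact_force: [0.8, -0.0, -2.5]
gripper_width: 35.0
grasp_force: 63.0
```

send_rows(
  targets=[
    {"x": 2.38, "y": -2.64, "z": -0.05, "ax": 0, "ay": 0, "az": -5.3, "gripper": 1},
    {"x": 2.61, "y": -2.41, "z": -0.05, "ax": 0, "ay": 0, "az": -5.3, "gripper": 1},
    {"x": 2.82, "y": -2.16, "z": -0.05, "ax": 0, "ay": 0, "az": -5.3, "gripper": 1},
    {"x": 3.0, "y": -1.9, "z": -0.05, "ax": 0, "ay": 0, "az": -5.3, "gripper": 1},
    {"x": 3.17, "y": -1.6, "z": -0.05, "ax": 0, "ay": 0, "az": -5.3, "gripper": 1},
  ],
)

```text
clock: 11.43
position: [555.7, -246.6, 219.5]
ee_rot: [-0.578, 0.816, 0.001, -0.001]
contact_force: [1.1, 0.0, -1.2]
gripper_width: 35.5
grasp_force: 63.0
```

send_rows(
  targets=[
    {"x": 3.3, "y": -1.3, "z": -0.05, "ax": 0, "ay": 0, "az": -5.3, "gripper": 1},
    {"x": 3.4, "y": -1.0, "z": -0.05, "ax": 0, "ay": 0, "az": -5.3, "gripper": 1},
    {"x": 3.49, "y": -0.68, "z": -0.05, "ax": 0, "ay": 0, "az": -5.3, "gripper": 1},
    {"x": 3.54, "y": -0.35, "z": -0.05, "ax": 0, "ay": 0, "az": -5.3, "gripper": 1},
    {"x": 3.55, "y": 0, "z": -0.05, "ax": 0, "ay": 0, "az": -5.3, "gripper": 1},
  ],
)

```text
clock: 11.85
position: [561.7, -423.9, 221.4]
ee_rot: [0.75, -0.662, -0.002, 0.0]
contact_force: [1.2, 0.0, -1.7]
gripper_width: 34.9
grasp_force: 63.0
```

send_rows(
  targets=[
    {"x": 0, "y": 0, "z": 0, "ax": 0, "ay": 0, "az": 0, "gripper": 1},
    {"x": 0, "y": 0, "z": 0, "ax": 0, "ay": 0, "az": 0, "gripper": 1},
    {"x": 0, "y": 0, "z": 0, "ax": 0, "ay": 0, "az": 0, "gripper": 1},
    {"x": 0, "y": 0, "z": 0, "ax": 0, "ay": 0, "az": 0, "gripper": 1},
  ],
)

```text
clock: 12.18
position: [562.2, -421.3, 222.8]
ee_rot: [0.748, -0.663, -0.001, 0.0]
contact_force: [-0.6, -0.7, -1.0]
gripper_width: 35.4
grasp_force: 63.0
```

Run:
```python
from h import *
arm.get_image("top")
m=arm.camera_model("wrist");p,d=arm.get_image("wrist");im=p[:,:,::-1].copy();cv2.imwrite("pics/w6.png",im);w=cloud(d,m);np.save("pics/w6.npy",w)
print(yaw(),arm.read_state()["joints"].round(2));plan([560,-423,222],186.6)
```

```text
-173.04249675338932 [-0.41  0.52  0.21 -0.   -1.26  0.53]
clock 12.28 pos [ 562.6 -421.1  223.7] n 1 turn/row [0.01 0.01 0.36] F [-0.6 -0.6 -1.5] w 35.0 grip 63.0
0 [0.16 0.28 0.17]
```

View pics/w6.png

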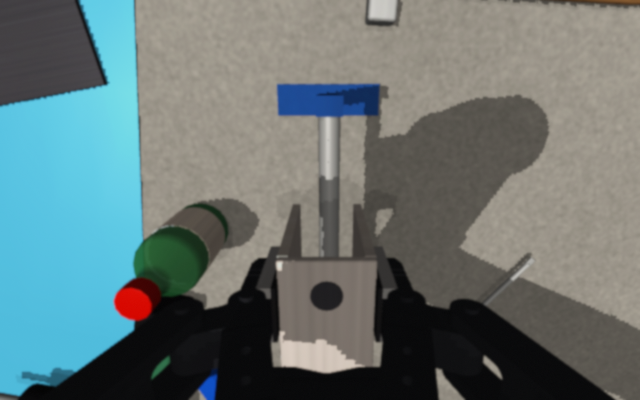

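The held bracket's crown (hole at 327,296) sits in line with the bar (column 329). The oil bottle at (170,265) is well aside.

```bash
cat >> h.py <<'E'
def bar_in_tool(w):
    """bar points seen by the wrist camera, in the tool frame"""
    s=arm.read_state();Q=R.from_quat(s["ee_rot"])
    k=(w[...,2]>141)&(w[...,2]<150);q=w[k];t=Q.inv().apply(q-s["position"]);
    j=(np.abs(t[:,1])<15);t=t[j];q=q[j]
    f=np.polyfit(t[:,0],t[:,1],1);print("bar n",len(t),"x range",t[:,0].min().round(0),t[:,0].max().round(0),"slope deg",np.degrees(np.arctan(f[0])).round(2),"y at tool0",f[1].round(1),"z",q[:,2].max().round(1))
    b=w[(w[...,2]>190)];t=Q.inv().apply(b-s["position"]);t=t[(np.abs(t[:,1])<24)&(t[:,2]<0)];print("crown y",np.percentile(t[:,1],[2,98]).round(1),"x",np.percentile(t[:,0],[2,98]).round(1),"z",np.median(t[:,2]).round(1))
E
python3 -c "
from h import *
bar_in_tool(np.load('pics/w6.npy'))"
```

```text
bar n 2815 x range -37.0 73.0 slope deg -0.01 y at tool0 2.1 z 148.0
crown y [-22.8  22.8] x [-25.9  18.2] z -36.7
```

send_rows(
  targets=[
    {"x": 0, "y": 0.2, "z": 2, "ax": 0, "ay": 0, "az": 0, "gripper": 1},
    {"x": 0, "y": 0, "z": 2.5, "ax": 0, "ay": 0, "az": 0, "gripper": 1},
    {"x": 0, "y": 0, "z": 2.5, "ax": 0, "ay": 0, "az": 0, "gripper": 1},
    {"x": 0, "y": 0, "z": 2, "ax": 0, "ay": 0, "az": 0, "gripper": 1},
    {"x": 0, "y": 0, "z": 1, "ax": 0, "ay": 0, "az": 0, "gripper": 1},
  ],
)

```text
clock: 12.7
position: [559.3, -420.5, 120.8]
ee_rot: [0.749, -0.663, -0.002, 0.0]
contact_force: [0.1, -0.5, -2.9]
gripper_width: 35.6
grasp_force: 63.0
```

send_rows(
  targets=[
    {"x": 0, "y": 0, "z": 0, "ax": 0, "ay": 0, "az": 0, "gripper": 1},
    {"x": 0, "y": 0, "z": 0, "ax": 0, "ay": 0, "az": 0, "gripper": 1},
    {"x": 0, "y": 0, "z": 0, "ax": 0, "ay": 0, "az": 0, "gripper": 1},
    {"x": 0, "y": 0, "z": 0, "ax": 0, "ay": 0, "az": 0, "gripper": 1},
  ],
)

```text
clock: 13.03
position: [561.4, -423.0, 126.0]
ee_rot: [0.748, -0.663, 0.002, -0.0]
contact_force: [0.3, 0.1, -1.2]
gripper_width: 35.1
grasp_force: 63.0
```

send_rows(
  targets=[
    {"x": 0, "y": 0, "z": 0.6, "ax": 0, "ay": 0, "az": 0, "gripper": 1},
    {"x": 0, "y": 0, "z": 0, "ax": 0, "ay": 0, "az": 0, "gripper": 1},
    {"x": 0, "y": 0, "z": 0, "ax": 0, "ay": 0, "az": 0, "gripper": 1},
    {"x": 0, "y": 0, "z": 0, "ax": 0, "ay": 0, "az": 0, "gripper": 1},
  ],
)

```text
clock: 13.37
position: [561.0, -422.9, 118.7]
ee_rot: [0.748, -0.663, 0.001, -0.0]
contact_force: [1.2, -0.5, 1.0]
gripper_width: 35.4
grasp_force: 63.3
```

send_rows(
  targets=[
    {"x": 0, "y": 0, "z": 0, "ax": 0, "ay": 0, "az": 0, "gripper": -0.2},
    {"x": 0, "y": 0, "z": 0, "ax": 0, "ay": 0, "az": 0, "gripper": -0.2},
    {"x": 0, "y": 0, "z": 0, "ax": 0, "ay": 0, "az": 0, "gripper": -0.2},
    {"x": 0, "y": 0, "z": -1, "ax": 0, "ay": 0, "az": 0, "gripper": -0.2},
    {"x": 0, "y": 0, "z": -3, "ax": 0, "ay": 0, "az": 0, "gripper": -0.2},
  ],
)

```text
clock: 13.78
position: [557.6, -420.9, 152.9]
ee_rot: [0.748, -0.664, -0.006, 0.001]
contact_force: [-0.1, -0.6, -0.9]
gripper_width: 51.1
grasp_force: 0.0
```

send_rows(
  targets=[
    {"x": 0, "y": 0, "z": -3, "ax": 0, "ay": 0, "az": 0, "gripper": -0.2},
    {"x": 0, "y": 0, "z": -3, "ax": 0, "ay": 0, "az": 0, "gripper": -0.2},
    {"x": 0, "y": 0, "z": 0, "ax": 0, "ay": 0, "az": 0, "gripper": -0.2},
    {"x": 0, "y": 0, "z": 0, "ax": 0, "ay": 0, "az": 0, "gripper": -0.2},
    {"x": 0, "y": 0, "z": 0, "ax": 0, "ay": 0, "az": 0, "gripper": -0.2},
  ],
)

```text
clock: 14.2
position: [560.0, -422.3, 217.9]
ee_rot: [0.748, -0.664, -0.0, -0.0]
contact_force: [0.1, -0.8, -1.0]
gripper_width: 51.4
grasp_force: 0.0
```

Run:
```python
from h import *
m=arm.camera_model("wrist");p,d=arm.get_image("wrist");im=p[:,:,::-1].copy();cv2.imwrite("pics/w7.png",im);w=cloud(d,m)
q=w[(w[...,2]>149)&(w[...,2]<156)];r=cv2.minAreaRect(q[:,:2].astype(np.float32));print("hung",len(q),r,np.median(q[:,2]))
p,w=top_whites()
print(yaw());plan([628,206.5,150],81,21)
```

```text
hung 6274 ((630.7765502929688, -408.9451904296875), (181.96978759765625, 135.44764709472656), 14.548310279846191) 150.1049774516286
top white [ 343  144  137  153 6226] [ 502.2 -231.7  576.8]
top white [248 183  12  13 125] [628.7 205.1  87. ]
top white [267 186  12  12 116] [620.3 138.   86.9]
top white [293 278  47  19 479] [341.2 -10.  687.3]
-173.13460700732773
clock 14.3 pos [ 559.6 -422.2  216.4] n 21 turn/row [ 0.01 -0.    5.04] F [-0.8  0.6 -1.2] w 51.1 grip 0.0
0 [-2.93 -0.68  0.32]
1 [-2.98 -0.42  0.32]
2 [-3.01 -0.16  0.32]
3 [-3.01  0.11  0.32]
4 [-2.99  0.37  0.32]
5 [-2.94  0.63  0.32]
6 [-2.88  0.89  0.32]
7 [-2.79  1.14  0.32]
8 [-2.68  1.38  0.32]
9 [-2.55  1.61  0.32]
10 [-2.39  1.83  0.32]
11 [-2.22  2.03  0.32]
12 [-2.04  2.22  0.32]
13 [-1.83  2.39  0.32]
14 [-1.62  2.54  0.32]
15 [-1.39  2.67  0.32]
16 [-1.15  2.78  0.32]
17 [-0.9   2.87  0.32]
18 [-0.64  2.94  0.32]
19 [-0.38  2.99  0.32]
20 [-0.12  3.01  0.32]
```

send_rows(
  targets=[
    {"x": -2.93, "y": -0.68, "z": 0.32, "ax": 0, "ay": 0, "az": 5.04, "gripper": -0.2},
    {"x": -2.98, "y": -0.42, "z": 0.32, "ax": 0, "ay": 0, "az": 5.04, "gripper": -0.2},
    {"x": -3.0, "y": -0.16, "z": 0.32, "ax": 0, "ay": 0, "az": 5.04, "gripper": -0.2},
    {"x": -3.0, "y": 0.1, "z": 0.32, "ax": 0, "ay": 0, "az": 5.04, "gripper": -0.2},
    {"x": -3.0, "y": 0.37, "z": 0.32, "ax": 0, "ay": 0, "az": 5.04, "gripper": -0.2},
  ],
)

```text
clock: 14.72
position: [576.0, -271.6, 200.1]
ee_rot: [-0.584, 0.812, 0.001, -0.001]
contact_force: [0.4, 0.2, -0.4]
gripper_width: 51.2
grasp_force: 0.0
```

send_rows(
  targets=[
    {"x": -2.94, "y": 0.63, "z": 0.32, "ax": 0, "ay": 0, "az": 5.04, "gripper": -0.2},
    {"x": -2.88, "y": 0.9, "z": 0.32, "ax": 0, "ay": 0, "az": 5.04, "gripper": -0.2},
    {"x": -2.8, "y": 1.14, "z": 0.32, "ax": 0, "ay": 0, "az": 5.04, "gripper": -0.2},
    {"x": -2.68, "y": 1.38, "z": 0.32, "ax": 0, "ay": 0, "az": 5.04, "gripper": -0.2},
    {"x": -2.55, "y": 1.6, "z": 0.32, "ax": 0, "ay": 0, "az": 5.04, "gripper": -0.2},
  ],
)

```text
clock: 15.13
position: [592.3, -121.7, 184.4]
ee_rot: [-0.393, 0.92, 0.0, -0.001]
contact_force: [0.0, -0.4, 1.5]
gripper_width: 51.4
grasp_force: 0.0
```

send_rows(
  targets=[
    {"x": -2.4, "y": 1.83, "z": 0.32, "ax": 0, "ay": 0, "az": 5.04, "gripper": -0.2},
    {"x": -2.22, "y": 2.03, "z": 0.32, "ax": 0, "ay": 0, "az": 5.04, "gripper": -0.2},
    {"x": -2.04, "y": 2.22, "z": 0.32, "ax": 0, "ay": 0, "az": 5.04, "gripper": -0.2},
    {"x": -1.83, "y": 2.4, "z": 0.32, "ax": 0, "ay": 0, "az": 5.04, "gripper": -0.2},
    {"x": -1.62, "y": 2.54, "z": 0.32, "ax": 0, "ay": 0, "az": 5.04, "gripper": -0.2},
  ],
)

```text
clock: 15.55
position: [608.4, 28.0, 168.4]
ee_rot: [-0.183, 0.983, -0.0, -0.001]
contact_force: [0.4, 0.3, 0.9]
gripper_width: 50.9
grasp_force: 0.0
```

send_rows(
  targets=[
    {"x": -1.4, "y": 2.67, "z": 0.32, "ax": 0, "ay": 0, "az": 5.04, "gripper": -0.2},
    {"x": -1.15, "y": 2.78, "z": 0.32, "ax": 0, "ay": 0, "az": 5.04, "gripper": -0.2},
    {"x": -0.9, "y": 2.87, "z": 0.32, "ax": 0, "ay": 0, "az": 5.04, "gripper": -0.2},
    {"x": -0.64, "y": 2.94, "z": 0.32, "ax": 0, "ay": 0, "az": 5.04, "gripper": -0.2},
    {"x": -0.38, "y": 3.0, "z": 0.32, "ax": 0, "ay": 0, "az": 5.04, "gripper": -0.2},
  ],
)

```text
clock: 15.97
position: [624.7, 177.6, 152.2]
ee_rot: [0.036, 0.999, -0.001, -0.001]
contact_force: [0.5, 0.3, -0.4]
gripper_width: 51.3
grasp_force: 0.0
```

send_rows(
  targets=[
    {"x": 0, "y": 3.0, "z": 0.32, "ax": 0, "ay": 0, "az": 5.0, "gripper": -0.2},
    {"x": 0, "y": 0, "z": 0, "ax": 0, "ay": 0, "az": 0, "gripper": -0.2},
    {"x": 0, "y": 0, "z": 0, "ax": 0, "ay": 0, "az": 0, "gripper": -0.2},
    {"x": 0, "y": 0, "z": 0, "ax": 0, "ay": 0, "az": 0, "gripper": -0.2},
    {"x": 0, "y": 0, "z": 0, "ax": 0, "ay": 0, "az": 0, "gripper": -0.2},
  ],
)

```text
clock: 16.38
position: [627.2, 205.3, 150.1]
ee_rot: [0.078, 0.997, -0.0, -0.001]
contact_force: [0.0, -0.2, 0.5]
gripper_width: 51.2
grasp_force: 0.0
```

Run:
```python
from h import *
m=arm.camera_model("wrist");p,d=arm.get_image("wrist");im=p[:,:,::-1].copy();cv2.imwrite("pics/w8.png",im);w=cloud(d,m);whites(w,im)
p,w=top_whites();x=w[200:240,330:470]
np.save("pics/t8.npy",w);cv2.imwrite("pics/t8.png",cv2.resize(p[170:250,320:470,::-1],None,fx=4,fy=4,interpolation=cv2.INTER_CUBIC))
print(yaw());plan([627,206,54],81,1)
```

```text
white [ 299  188   58   63 3235] z 86.1 [630.  205.4] [36.1 42.1] 80.9
white [ 189  192   62   59 3022] z 86.1 [620.6 138. ] [36.5 38.9] 80.7
top white [ 171  164   59  128 3881] [456.4 261.6 554.9]
top white [267 186  12  12 116] [620.5 138.   86.7]
top white [248 190  11   6  50] [616.8 204.8  88.9]
top white [343 205 112  17 587] [ 548.7 -325.   147.9]
81.00627571400426
clock 16.48 pos [627.5 205.1 150.6] n 1 turn/row [-0.01 -0.01  0.01] F [-0.4 -0.2 -0.5] w 51.4 grip 0.0
0 [0.06 0.08 9.66]
```

View pics/t8.png

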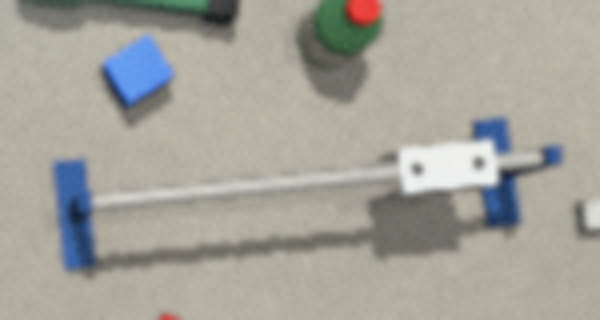

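The first bracket hangs astride the bar at (447,167), with its length along it. Next is the second bracket.

send_rows(
  targets=[
    {"x": 0.05, "y": 0.05, "z": 3.2, "ax": 0, "ay": 0, "az": 0, "gripper": -0.2},
    {"x": 0, "y": 0, "z": 3.2, "ax": 0, "ay": 0, "az": 0, "gripper": -0.2},
    {"x": 0, "y": 0, "z": 3.2, "ax": 0, "ay": 0, "az": 0, "gripper": -0.2},
    {"x": 0, "y": 0, "z": 0, "ax": 0, "ay": 0, "az": 0, "gripper": -0.2},
    {"x": 0, "y": 0, "z": 0, "ax": 0, "ay": 0, "az": 0, "gripper": 1},
  ],
)

```text
clock: 16.9
position: [626.4, 205.5, 53.4]
ee_rot: [0.078, 0.997, -0.001, -0.001]
contact_force: [-0.4, -0.1, 0.4]
gripper_width: 40.2
grasp_force: 0.0
```

send_rows(
  targets=[
    {"x": 0, "y": 0, "z": 0, "ax": 0, "ay": 0, "az": 0, "gripper": 1},
    {"x": 0, "y": 0, "z": 0, "ax": 0, "ay": 0, "az": 0, "gripper": 1},
    {"x": 0, "y": 0, "z": 0, "ax": 0, "ay": 0, "az": 0, "gripper": 1},
    {"x": 0, "y": 0, "z": 0, "ax": 0, "ay": 0, "az": 0, "gripper": 1},
    {"x": 0, "y": 0, "z": 0, "ax": 0, "ay": 0, "az": 0, "gripper": 1},
  ],
)

```text
clock: 17.32
position: [627.4, 207.2, 55.6]
ee_rot: [0.078, 0.997, 0.001, 0.001]
contact_force: [-0.5, -0.3, -1.3]
gripper_width: 35.4
grasp_force: 62.8
```

send_rows(
  targets=[
    {"x": 2, "y": 0, "z": 0, "ax": 0, "ay": 0, "az": 0, "gripper": 1},
    {"x": 2.5, "y": 0, "z": 0, "ax": 0, "ay": 0, "az": 0, "gripper": 1},
    {"x": 2.5, "y": 0, "z": 0, "ax": 0, "ay": 0, "az": 0, "gripper": 1},
    {"x": 2, "y": 0, "z": 0, "ax": 0, "ay": 0, "az": 0, "gripper": 1},
    {"x": 1, "y": 0, "z": 0, "ax": 0, "ay": 0, "az": 0, "gripper": 1},
  ],
)

```text
clock: 17.73
position: [526.1, 222.4, 55.0]
ee_rot: [0.077, 0.997, -0.0, -0.0]
contact_force: [-0.5, -0.3, -1.5]
gripper_width: 35.1
grasp_force: 63.1
```

send_rows(
  targets=[
    {"x": 0, "y": 0, "z": -2, "ax": 0, "ay": 0, "az": 0, "gripper": 1},
    {"x": 0, "y": 0, "z": -4, "ax": 0, "ay": 0, "az": 0, "gripper": 1},
    {"x": 0, "y": 0, "z": -4, "ax": 0, "ay": 0, "az": 0, "gripper": 1},
    {"x": 0, "y": 0, "z": -4, "ax": 0, "ay": 0, "az": 0, "gripper": 1},
    {"x": 0, "y": 0, "z": -2, "ax": 0, "ay": 0, "az": 0, "gripper": 1},
  ],
)

```text
clock: 18.15
position: [530.8, 223.5, 221.0]
ee_rot: [0.077, 0.997, 0.003, 0.004]
contact_force: [0.7, 0.4, -0.7]
gripper_width: 35.2
grasp_force: 63.0
```

send_rows(
  targets=[
    {"x": 0, "y": 0, "z": 0, "ax": 0, "ay": 0, "az": 0, "gripper": 1},
    {"x": 0, "y": 0, "z": 0, "ax": 0, "ay": 0, "az": 0, "gripper": 1},
    {"x": 0, "y": 0, "z": 0, "ax": 0, "ay": 0, "az": 0, "gripper": 1},
    {"x": 0, "y": 0, "z": 0, "ax": 0, "ay": 0, "az": 0, "gripper": 1},
  ],
)

```text
clock: 18.48
position: [527.5, 221.9, 212.6]
ee_rot: [0.078, 0.997, -0.001, -0.002]
contact_force: [0.5, 0.1, -2.5]
gripper_width: 35.3
grasp_force: 63.1
```

Run:
```python
from h import *
top_whites();plan([548.4,-314,222],186.6,16)
```

```text
top white [267 186  12  12 116] [620.5 138.   86.9]
top white [238 193  12  15  85] [573.2 207.8 249.1]
top white [175 200  35  37 712] [482.6 277.8 545.5]
top white [343 205 112  17 589] [ 548.5 -323.9  148.1]
top white [ 159  221   45   69 1643] [384.6 295.6 581.7]
clock 18.53 pos [527.6 221.9 212.6] n 16 turn/row [ 0.   -0.02 -6.6 ] F [ 0.1 -0.1 -2.3] w 35.1 grip 63.1
0 [-0.65 -3.29 -0.05]
1 [-0.27 -3.34 -0.05]
2 [ 0.12 -3.35 -0.05]
3 [ 0.5  -3.31 -0.05]
4 [ 0.88 -3.23 -0.05]
5 [ 1.25 -3.11 -0.05]
6 [ 1.59 -2.95 -0.05]
7 [ 1.92 -2.75 -0.05]
8 [ 2.23 -2.51 -0.05]
9 [ 2.5  -2.23 -0.05]
10 [ 2.74 -1.93 -0.05]
11 [ 2.94 -1.6  -0.05]
12 [ 3.11 -1.26 -0.06]
13 [ 3.23 -0.89 -0.06]
14 [ 3.31 -0.51 -0.06]
15 [ 3.35 -0.13 -0.06]
```

send_rows(
  targets=[
    {"x": -0.65, "y": -3.29, "z": -0.05, "ax": 0, "ay": 0, "az": -6.6, "gripper": 1},
    {"x": -0.27, "y": -3.34, "z": -0.05, "ax": 0, "ay": 0, "az": -6.6, "gripper": 1},
    {"x": 0.12, "y": -3.35, "z": -0.05, "ax": 0, "ay": 0, "az": -6.6, "gripper": 1},
    {"x": 0.5, "y": -3.31, "z": -0.05, "ax": 0, "ay": 0, "az": -6.6, "gripper": 1},
    {"x": 0.88, "y": -3.23, "z": -0.05, "ax": 0, "ay": 0, "az": -6.6, "gripper": 1},
  ],
)

```text
clock: 18.95
position: [534.2, 53.4, 215.7]
ee_rot: [-0.212, 0.977, -0.0, -0.001]
contact_force: [0.5, -0.0, -1.3]
gripper_width: 35.6
grasp_force: 63.1
```

send_rows(
  targets=[
    {"x": 1.25, "y": -3.11, "z": -0.05, "ax": 0, "ay": 0, "az": -6.6, "gripper": 1},
    {"x": 1.6, "y": -2.95, "z": -0.05, "ax": 0, "ay": 0, "az": -6.6, "gripper": 1},
    {"x": 1.92, "y": -2.75, "z": -0.05, "ax": 0, "ay": 0, "az": -6.6, "gripper": 1},
    {"x": 2.23, "y": -2.5, "z": -0.05, "ax": 0, "ay": 0, "az": -6.6, "gripper": 1},
    {"x": 2.5, "y": -2.23, "z": -0.05, "ax": 0, "ay": 0, "az": -6.6, "gripper": 1},
  ],
)

```text
clock: 19.37
position: [540.7, -114.1, 218.2]
ee_rot: [-0.48, 0.877, 0.001, -0.001]
contact_force: [0.1, -0.1, -1.7]
gripper_width: 35.2
grasp_force: 63.1
```

send_rows(
  targets=[
    {"x": 2.74, "y": -1.93, "z": -0.05, "ax": 0, "ay": 0, "az": -6.6, "gripper": 1},
    {"x": 2.94, "y": -1.6, "z": -0.05, "ax": 0, "ay": 0, "az": -6.6, "gripper": 1},
    {"x": 3.11, "y": -1.26, "z": -0.05, "ax": 0, "ay": 0, "az": -6.6, "gripper": 1},
    {"x": 3.23, "y": -0.9, "z": -0.05, "ax": 0, "ay": 0, "az": -6.6, "gripper": 1},
    {"x": 3.31, "y": -0.51, "z": -0.05, "ax": 0, "ay": 0, "az": -6.6, "gripper": 1},
  ],
)

```text
clock: 19.78
position: [547.5, -281.5, 220.4]
ee_rot: [0.71, -0.705, -0.001, 0.001]
contact_force: [1.6, 0.5, -2.3]
gripper_width: 35.1
grasp_force: 63.1
```

send_rows(
  targets=[
    {"x": 3.35, "y": -0.13, "z": -0.05, "ax": 0, "ay": 0, "az": -6.6, "gripper": 1},
    {"x": 0, "y": 0, "z": 0, "ax": 0, "ay": 0, "az": 0, "gripper": 1},
    {"x": 0, "y": 0, "z": 0, "ax": 0, "ay": 0, "az": 0, "gripper": 1},
    {"x": 0, "y": 0, "z": 0, "ax": 0, "ay": 0, "az": 0, "gripper": 1},
    {"x": 0, "y": 0, "z": 0, "ax": 0, "ay": 0, "az": 0, "gripper": 1},
  ],
)

```text
clock: 20.2
position: [549.3, -312.4, 221.8]
ee_rot: [0.747, -0.665, -0.001, 0.0]
contact_force: [0.2, 0.3, -1.5]
gripper_width: 35.3
grasp_force: 63.1
```

Run:
```python
from h import *
m=arm.camera_model("wrist");p,d=arm.get_image("wrist");im=p[:,:,::-1].copy();cv2.imwrite("pics/w9.png",im);w=cloud(d,m)
bar_in_tool(w);print(yaw());plan([548.4,-314,118.7],186.6,1)
```

```text
bar n 5350 x range -35.0 123.0 slope deg -1.59 y at tool0 2.1 z 150.0
crown y [-22.8  22.9] x [-26.   18.2] z -36.7
-173.2724573009194
clock 20.25 pos [ 549.4 -312.2  222.2] n 1 turn/row [0.04 0.02 0.13] F [-0.2  0.4 -0.8] w 35.3 grip 63.1
0 [ 0.17  0.12 10.35]
```

send_rows(
  targets=[
    {"x": 0, "y": 0.2, "z": 2, "ax": 0, "ay": 0, "az": 0, "gripper": 1},
    {"x": 0, "y": 0, "z": 2.5, "ax": 0, "ay": 0, "az": 0, "gripper": 1},
    {"x": 0, "y": 0, "z": 2.5, "ax": 0, "ay": 0, "az": 0, "gripper": 1},
    {"x": 0, "y": 0, "z": 2, "ax": 0, "ay": 0, "az": 0, "gripper": 1},
    {"x": 0, "y": 0, "z": 0.8, "ax": 0, "ay": 0, "az": 0, "gripper": 1},
  ],
)

```text
clock: 20.67
position: [545.8, -311.6, 121.4]
ee_rot: [0.747, -0.664, -0.003, 0.001]
contact_force: [-0.6, 0.6, -2.4]
gripper_width: 35.3
grasp_force: 63.1
```

send_rows(
  targets=[
    {"x": 0, "y": 0, "z": 0, "ax": 0, "ay": 0, "az": 0, "gripper": 1},
    {"x": 0, "y": 0, "z": 0, "ax": 0, "ay": 0, "az": 0, "gripper": 1},
    {"x": 0, "y": 0, "z": 0, "ax": 0, "ay": 0, "az": 0, "gripper": 1},
    {"x": 0, "y": 0, "z": 0, "ax": 0, "ay": 0, "az": 0, "gripper": 1},
  ],
)

```text
clock: 21.0
position: [548.5, -313.8, 126.5]
ee_rot: [0.747, -0.665, 0.002, -0.001]
contact_force: [0.0, -0.6, -1.9]
gripper_width: 35.2
grasp_force: 63.1
```

send_rows(
  targets=[
    {"x": 0, "y": 0, "z": 0.55, "ax": 0, "ay": 0, "az": 0, "gripper": 1},
    {"x": 0, "y": 0, "z": 0, "ax": 0, "ay": 0, "az": 0, "gripper": 1},
    {"x": 0, "y": 0, "z": 0, "ax": 0, "ay": 0, "az": 0, "gripper": 1},
    {"x": 0, "y": 0, "z": 0, "ax": 0, "ay": 0, "az": 0, "gripper": 1},
  ],
)

```text
clock: 21.33
position: [547.4, -313.6, 119.1]
ee_rot: [0.747, -0.665, 0.0, -0.0]
contact_force: [0.0, -0.2, -1.5]
gripper_width: 35.3
grasp_force: 63.3
```

send_rows(
  targets=[
    {"x": 0, "y": 0, "z": 0.05, "ax": 0, "ay": 0, "az": 0, "gripper": 0.05},
    {"x": 0, "y": 0, "z": 0, "ax": 0, "ay": 0, "az": 0, "gripper": -0.2},
    {"x": 0, "y": 0, "z": 0, "ax": 0, "ay": 0, "az": 0, "gripper": -0.2},
    {"x": 0, "y": 0, "z": -1, "ax": 0, "ay": 0, "az": 0, "gripper": -0.2},
    {"x": 0, "y": 0, "z": -3, "ax": 0, "ay": 0, "az": 0, "gripper": -0.2},
  ],
)

```text
clock: 21.75
position: [544.8, -312.4, 154.8]
ee_rot: [0.747, -0.665, -0.005, 0.002]
contact_force: [0.2, -0.5, -0.2]
gripper_width: 51.1
grasp_force: 0.0
```

send_rows(
  targets=[
    {"x": 0, "y": 0, "z": -3, "ax": 0, "ay": 0, "az": 0, "gripper": -0.2},
    {"x": 0, "y": 0, "z": -3, "ax": 0, "ay": 0, "az": 0, "gripper": -0.2},
    {"x": 0, "y": 0, "z": 0, "ax": 0, "ay": 0, "az": 0, "gripper": -0.2},
    {"x": 0, "y": 0, "z": 0, "ax": 0, "ay": 0, "az": 0, "gripper": -0.2},
    {"x": 0, "y": 0, "z": 0, "ax": 0, "ay": 0, "az": 0, "gripper": -0.2},
  ],
)

```text
clock: 22.17
position: [547.2, -313.4, 219.0]
ee_rot: [0.747, -0.665, 0.0, -0.0]
contact_force: [-0.2, -1.7, -1.1]
gripper_width: 51.6
grasp_force: 0.0
```

Run:
```python
from h import *
p,w=top_whites()
plan([616.8,138.6,150],81,16)
```

```text
top white [ 330  160   80  137 4907] [ 472.8 -129.5  587.7]
top white [399 174  35  33 734] [ 565.1 -246.1  551.6]
top white [267 186  12  12 116] [620.4 138.   87.2]
clock 22.22 pos [ 546.9 -313.3  218. ] n 16 turn/row [ 0.01 -0.    6.6 ] F [ 0.3 -0.  -0.6] w 51.7 grip 0.0
0 [-2.75 -0.76  0.43]
1 [-2.82 -0.44  0.43]
2 [-2.86 -0.11  0.43]
3 [-2.85  0.22  0.43]
4 [-2.81  0.54  0.43]
5 [-2.72  0.86  0.43]
6 [-2.61  1.17  0.43]
7 [-2.46  1.46  0.43]
8 [-2.27  1.73  0.43]
9 [-2.06  1.98  0.43]
10 [-1.81  2.21  0.43]
11 [-1.55  2.4   0.43]
12 [-1.26  2.56  0.43]
13 [-0.96  2.69  0.43]
14 [-0.64  2.78  0.43]
15 [-0.32  2.84  0.43]
```

send_rows(
  targets=[
    {"x": -2.75, "y": -0.76, "z": 0.3, "ax": 0, "ay": 0, "az": 6.6, "gripper": -0.2},
    {"x": -2.82, "y": -0.44, "z": 0.3, "ax": 0, "ay": 0, "az": 6.6, "gripper": -0.2},
    {"x": -2.86, "y": -0.11, "z": 0.3, "ax": 0, "ay": 0, "az": 6.6, "gripper": -0.2},
    {"x": -2.85, "y": 0.22, "z": 0.3, "ax": 0, "ay": 0, "az": 6.6, "gripper": -0.2},
    {"x": -2.81, "y": 0.54, "z": 0.3, "ax": 0, "ay": 0, "az": 6.6, "gripper": -0.2},
  ],
)

```text
clock: 22.63
position: [568.5, -171.1, 202.0]
ee_rot: [-0.525, 0.851, 0.001, -0.001]
contact_force: [0.6, -0.8, 0.2]
gripper_width: 51.2
grasp_force: 0.0
```

send_rows(
  targets=[
    {"x": -2.72, "y": 0.86, "z": 0.3, "ax": 0, "ay": 0, "az": 6.6, "gripper": -0.2},
    {"x": -2.61, "y": 1.17, "z": 0.3, "ax": 0, "ay": 0, "az": 6.6, "gripper": -0.2},
    {"x": -2.46, "y": 1.46, "z": 0.4, "ax": 0, "ay": 0, "az": 6.6, "gripper": -0.2},
    {"x": -2.27, "y": 1.73, "z": 0.5, "ax": 0, "ay": 0, "az": 6.6, "gripper": -0.2},
    {"x": -2.06, "y": 1.98, "z": 0.5, "ax": 0, "ay": 0, "az": 6.6, "gripper": -0.2},
  ],
)

```text
clock: 23.05
position: [590.5, -29.9, 182.1]
ee_rot: [-0.262, 0.965, 0.0, -0.001]
contact_force: [-0.1, -0.3, 0.5]
gripper_width: 51.2
grasp_force: 0.0
```

send_rows(
  targets=[
    {"x": -1.81, "y": 2.2, "z": 0.5, "ax": 0, "ay": 0, "az": 6.6, "gripper": -0.2},
    {"x": -1.55, "y": 2.4, "z": 0.5, "ax": 0, "ay": 0, "az": 6.6, "gripper": -0.2},
    {"x": -1.26, "y": 2.56, "z": 0.6, "ax": 0, "ay": 0, "az": 6.6, "gripper": -0.2},
    {"x": -0.96, "y": 2.7, "z": 0.6, "ax": 0, "ay": 0, "az": 6.6, "gripper": -0.2},
    {"x": -0.64, "y": 2.78, "z": 0.6, "ax": 0, "ay": 0, "az": 6.6, "gripper": -0.2},
  ],
)

```text
clock: 23.47
position: [612.1, 111.1, 153.9]
ee_rot: [0.023, 1.0, -0.001, -0.001]
contact_force: [0.8, 0.2, 0.7]
gripper_width: 51.3
grasp_force: 0.0
```

send_rows(
  targets=[
    {"x": -0.32, "y": 2.84, "z": 0.4, "ax": 0, "ay": 0, "az": 6.6, "gripper": -0.2},
    {"x": 0, "y": 0, "z": 0, "ax": 0, "ay": 0, "az": 0, "gripper": -0.2},
    {"x": 0, "y": 0, "z": 0, "ax": 0, "ay": 0, "az": 0, "gripper": -0.2},
    {"x": 0, "y": 0, "z": 0, "ax": 0, "ay": 0, "az": 0, "gripper": -0.2},
    {"x": 0, "y": 0, "z": 0, "ax": 0, "ay": 0, "az": 0, "gripper": -0.2},
  ],
)

```text
clock: 23.88
position: [616.8, 137.1, 151.2]
ee_rot: [0.078, 0.997, -0.0, -0.0]
contact_force: [-0.4, -0.7, -0.1]
gripper_width: 51.2
grasp_force: 0.0
```

Run:
```python
from h import *
m=arm.camera_model("wrist");p,d=arm.get_image("wrist");im=p[:,:,::-1].copy();cv2.imwrite("pics/w10.png",im);w=cloud(d,m);whites(w,im)
p,w=top_whites()
cv2.imwrite("pics/t10.png",cv2.resize(p[170:250,320:470,::-1],None,fx=4,fy=4,interpolation=cv2.INTER_CUBIC))
print(yaw());plan([616.8,138.6,54],81,1)
```

```text
white [ 301  192   57   58 3016] z 86.1 [620.9 138.2] [36.2 39.3] 79.8
top white [ 176  167   73  125 4270] [466.4 222.6 549.1]
top white [269 194   9   4  27] [606.8 134.   87.1]
top white [343 205 112  17 774] [ 547.5 -318.1  149. ]
81.01966382164427
clock 23.98 pos [617.  137.  151.7] n 1 turn/row [-0.01 -0.01  0.02] F [-0.5 -0.3  0.3] w 51.3 grip 0.0
0 [0.05 0.15 9.77]
```

View pics/t10.png

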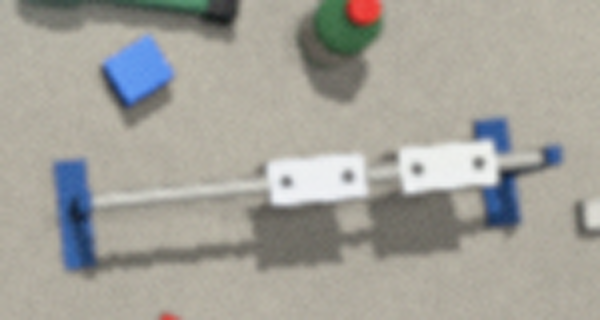

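Two brackets now hang on the bar at (317,180) and (447,167). Next is the third.

send_rows(
  targets=[
    {"x": 0.05, "y": 0.15, "z": 3.2, "ax": 0, "ay": 0, "az": 0, "gripper": -0.2},
    {"x": 0, "y": 0, "z": 3.2, "ax": 0, "ay": 0, "az": 0, "gripper": -0.2},
    {"x": 0, "y": 0, "z": 3.3, "ax": 0, "ay": 0, "az": 0, "gripper": -0.2},
    {"x": 0, "y": 0, "z": 0, "ax": 0, "ay": 0, "az": 0, "gripper": -0.2},
    {"x": 0, "y": 0, "z": 0, "ax": 0, "ay": 0, "az": 0, "gripper": 1},
  ],
)

```text
clock: 24.4
position: [616.1, 138.4, 53.5]
ee_rot: [0.078, 0.997, -0.001, -0.002]
contact_force: [0.7, -0.2, 0.3]
gripper_width: 40.2
grasp_force: 0.0
```

send_rows(
  targets=[
    {"x": 0, "y": 0, "z": 0, "ax": 0, "ay": 0, "az": 0, "gripper": 1},
    {"x": 0, "y": 0, "z": 0, "ax": 0, "ay": 0, "az": 0, "gripper": 1},
    {"x": 0, "y": 0, "z": 0, "ax": 0, "ay": 0, "az": 0, "gripper": 1},
    {"x": 0, "y": 0, "z": 0, "ax": 0, "ay": 0, "az": 0, "gripper": 1},
    {"x": 0, "y": 0, "z": 0, "ax": 0, "ay": 0, "az": 0, "gripper": 1},
  ],
)

```text
clock: 24.82
position: [617.2, 139.9, 55.6]
ee_rot: [0.078, 0.997, 0.0, 0.001]
contact_force: [-0.8, 0.8, -1.6]
gripper_width: 35.5
grasp_force: 62.8
```

send_rows(
  targets=[
    {"x": 2, "y": 0, "z": 0, "ax": 0, "ay": 0, "az": 0, "gripper": 1},
    {"x": 2.5, "y": 0, "z": 0, "ax": 0, "ay": 0, "az": 0, "gripper": 1},
    {"x": 2.5, "y": 0, "z": 0, "ax": 0, "ay": 0, "az": 0, "gripper": 1},
    {"x": 2, "y": 0, "z": 0, "ax": 0, "ay": 0, "az": 0, "gripper": 1},
    {"x": 1, "y": 0, "z": 0, "ax": 0, "ay": 0, "az": 0, "gripper": 1},
  ],
)

```text
clock: 25.23
position: [515.8, 155.2, 54.9]
ee_rot: [0.077, 0.997, -0.0, -0.0]
contact_force: [-0.2, -1.0, -2.3]
gripper_width: 35.3
grasp_force: 63.1
```

send_rows(
  targets=[
    {"x": 0, "y": 0, "z": -2, "ax": 0, "ay": 0, "az": 0, "gripper": 1},
    {"x": 0, "y": 0, "z": -4, "ax": 0, "ay": 0, "az": 0, "gripper": 1},
    {"x": 0, "y": 0, "z": -4, "ax": 0, "ay": 0, "az": 0, "gripper": 1},
    {"x": 0, "y": 0, "z": -4, "ax": 0, "ay": 0, "az": 0, "gripper": 1},
    {"x": 0, "y": 0, "z": -2, "ax": 0, "ay": 0, "az": 0, "gripper": 1},
  ],
)

```text
clock: 25.65
position: [520.6, 156.1, 220.8]
ee_rot: [0.077, 0.997, 0.002, 0.005]
contact_force: [1.1, 0.6, -1.4]
gripper_width: 35.1
grasp_force: 63.1
```

send_rows(
  targets=[
    {"x": 0, "y": 0, "z": 0, "ax": 0, "ay": 0, "az": 0, "gripper": 1},
    {"x": 0, "y": 0, "z": 0, "ax": 0, "ay": 0, "az": 0, "gripper": 1},
    {"x": 0, "y": 0, "z": 0, "ax": 0, "ay": 0, "az": 0, "gripper": 1},
    {"x": 0, "y": 0, "z": 0, "ax": 0, "ay": 0, "az": 0, "gripper": 1},
  ],
)

```text
clock: 25.98
position: [517.2, 154.7, 212.7]
ee_rot: [0.078, 0.997, -0.001, -0.002]
contact_force: [0.1, 0.4, -2.3]
gripper_width: 35.2
grasp_force: 63.1
```

Run:
```python
from h import *
top_whites();plan([535.1,-207.3,222],186.6,16)
```

```text
top white [262 197   9  11  55] [565.8 135.9 260.2]
top white [202 203  35  37 728] [479.  215.1 545.4]
top white [343 205 112  17 783] [ 547.3 -317.3  149. ]
top white [ 162  221   61   70 2306] [397.  264.4 571.4]
clock 26.03 pos [517.3 154.7 212.7] n 16 turn/row [ 0.   -0.02 -6.6 ] F [-0.2  0.2 -2.3] w 35.4 grip 63.1
0 [-0.46 -2.22 -0.05]
1 [-0.2  -2.26 -0.05]
2 [ 0.06 -2.26 -0.05]
3 [ 0.32 -2.24 -0.05]
4 [ 0.57 -2.19 -0.05]
5 [ 0.82 -2.11 -0.05]
6 [ 1.06 -2.   -0.05]
7 [ 1.28 -1.87 -0.05]
8 [ 1.49 -1.71 -0.05]
9 [ 1.67 -1.53 -0.05]
10 [ 1.84 -1.32 -0.06]
11 [ 1.98 -1.11 -0.06]
12 [ 2.09 -0.87 -0.06]
13 [ 2.18 -0.62 -0.06]
14 [ 2.24 -0.37 -0.06]
15 [ 2.26 -0.11 -0.06]
```

send_rows(
  targets=[
    {"x": -0.46, "y": -2.22, "z": -0.1, "ax": 0, "ay": 0, "az": -6.6, "gripper": 1},
    {"x": -0.2, "y": -2.26, "z": -0.1, "ax": 0, "ay": 0, "az": -6.6, "gripper": 1},
    {"x": 0.06, "y": -2.26, "z": -0.1, "ax": 0, "ay": 0, "az": -6.6, "gripper": 1},
    {"x": 0.32, "y": -2.24, "z": -0.1, "ax": 0, "ay": 0, "az": -6.6, "gripper": 1},
    {"x": 0.57, "y": -2.19, "z": -0.1, "ax": 0, "ay": 0, "az": -6.6, "gripper": 1},
  ],
)

```text
clock: 26.45
position: [523.0, 41.0, 218.1]
ee_rot: [-0.211, 0.977, -0.0, -0.001]
contact_force: [0.4, 0.5, -1.8]
gripper_width: 35.3
grasp_force: 63.1
```

send_rows(
  targets=[
    {"x": 0.82, "y": -2.11, "z": -0.1, "ax": 0, "ay": 0, "az": -6.6, "gripper": 1},
    {"x": 1.06, "y": -2.0, "z": -0.1, "ax": 0, "ay": 0, "az": -6.6, "gripper": 1},
    {"x": 1.28, "y": -1.87, "z": -0.1, "ax": 0, "ay": 0, "az": -6.6, "gripper": 1},
    {"x": 1.49, "y": -1.7, "z": -0.1, "ax": 0, "ay": 0, "az": -6.6, "gripper": 1},
    {"x": 1.67, "y": -1.53, "z": 0, "ax": 0, "ay": 0, "az": -6.6, "gripper": 1},
  ],
)

```text
clock: 26.87
position: [528.7, -72.1, 222.3]
ee_rot: [-0.48, 0.877, 0.0, -0.001]
contact_force: [0.3, -0.3, -1.7]
gripper_width: 35.3
grasp_force: 63.1
```

send_rows(
  targets=[
    {"x": 1.84, "y": -1.32, "z": 0, "ax": 0, "ay": 0, "az": -6.6, "gripper": 1},
    {"x": 1.98, "y": -1.1, "z": 0, "ax": 0, "ay": 0, "az": -6.6, "gripper": 1},
    {"x": 2.1, "y": -0.87, "z": 0, "ax": 0, "ay": 0, "az": -6.6, "gripper": 1},
    {"x": 2.18, "y": -0.62, "z": 0, "ax": 0, "ay": 0, "az": -6.6, "gripper": 1},
    {"x": 2.24, "y": -0.37, "z": 0, "ax": 0, "ay": 0, "az": -6.6, "gripper": 1},
  ],
)

```text
clock: 27.28
position: [534.1, -185.3, 222.0]
ee_rot: [0.71, -0.705, -0.001, 0.001]
contact_force: [0.6, 0.4, -1.4]
gripper_width: 34.9
grasp_force: 63.1
```

send_rows(
  targets=[
    {"x": 2.26, "y": -0.1, "z": 0, "ax": 0, "ay": 0, "az": -6.6, "gripper": 1},
    {"x": 0, "y": 0, "z": 0, "ax": 0, "ay": 0, "az": 0, "gripper": 1},
    {"x": 0, "y": 0, "z": 0, "ax": 0, "ay": 0, "az": 0, "gripper": 1},
    {"x": 0, "y": 0, "z": 0, "ax": 0, "ay": 0, "az": 0, "gripper": 1},
    {"x": 0, "y": 0, "z": 0, "ax": 0, "ay": 0, "az": 0, "gripper": 1},
  ],
)

```text
clock: 27.7
position: [535.5, -206.1, 222.9]
ee_rot: [0.747, -0.665, -0.001, 0.0]
contact_force: [-0.3, -0.1, -1.6]
gripper_width: 35.4
grasp_force: 63.1
```

Run:
```python
from h import *
m=arm.camera_model("wrist");p,d=arm.get_image("wrist");im=p[:,:,::-1].copy();cv2.imwrite("pics/w11.png",im);w=cloud(d,m)
bar_in_tool(w);print(yaw());plan([535.1,-207.3,118.7],186.6,1)
```

```text
bar n 5387 x range -40.0 124.0 slope deg -0.86 y at tool0 1.3 z 150.0
crown y [-22.9  22.9] x [-26.2  17.8] z -37.3
-173.2956944743414
clock 27.75 pos [ 535.6 -205.9  223.2] n 1 turn/row [0.04 0.01 0.1 ] F [-0.6 -0.2 -2.8] w 35.2 grip 63.1
0 [ 0.13  0.06 10.45]
```

send_rows(
  targets=[
    {"x": 0, "y": 0.1, "z": 2, "ax": 0, "ay": 0, "az": 0, "gripper": 1},
    {"x": 0, "y": 0, "z": 2.5, "ax": 0, "ay": 0, "az": 0, "gripper": 1},
    {"x": 0, "y": 0, "z": 2.5, "ax": 0, "ay": 0, "az": 0, "gripper": 1},
    {"x": 0, "y": 0, "z": 2, "ax": 0, "ay": 0, "az": 0, "gripper": 1},
    {"x": 0, "y": 0, "z": 0.8, "ax": 0, "ay": 0, "az": 0, "gripper": 1},
  ],
)

```text
clock: 28.17
position: [532.8, -205.6, 122.5]
ee_rot: [0.747, -0.665, -0.002, 0.001]
contact_force: [-0.4, -0.5, -1.3]
gripper_width: 35.2
grasp_force: 63.1
```

send_rows(
  targets=[
    {"x": 0, "y": 0, "z": 0, "ax": 0, "ay": 0, "az": 0, "gripper": 1},
    {"x": 0, "y": 0, "z": 0, "ax": 0, "ay": 0, "az": 0, "gripper": 1},
    {"x": 0, "y": 0, "z": 0.55, "ax": 0, "ay": 0, "az": 0, "gripper": 1},
    {"x": 0, "y": 0, "z": 0, "ax": 0, "ay": 0, "az": 0, "gripper": 1},
    {"x": 0, "y": 0, "z": 0, "ax": 0, "ay": 0, "az": 0, "gripper": 1},
  ],
)

```text
clock: 28.58
position: [535.0, -206.9, 120.8]
ee_rot: [0.747, -0.665, 0.001, -0.0]
contact_force: [0.4, 0.3, -1.7]
gripper_width: 34.9
grasp_force: 63.1
```

send_rows(
  targets=[
    {"x": 0, "y": 0, "z": 0, "ax": 0, "ay": 0, "az": 0, "gripper": 1},
    {"x": 0, "y": 0, "z": 0, "ax": 0, "ay": 0, "az": 0, "gripper": 1},
  ],
)

```text
clock: 28.75
position: [534.9, -207.0, 120.6]
ee_rot: [0.747, -0.665, 0.0, -0.0]
contact_force: [0.3, 0.1, -2.1]
gripper_width: 35.0
grasp_force: 63.1
```

send_rows(
  targets=[
    {"x": 0, "y": 0, "z": 0.15, "ax": 0, "ay": 0, "az": 0, "gripper": 1},
    {"x": 0, "y": 0, "z": 0, "ax": 0, "ay": 0, "az": 0, "gripper": -0.2},
    {"x": 0, "y": 0, "z": 0, "ax": 0, "ay": 0, "az": 0, "gripper": -0.2},
    {"x": 0, "y": 0, "z": 0, "ax": 0, "ay": 0, "az": 0, "gripper": -0.2},
    {"x": 0, "y": 0, "z": -2, "ax": 0, "ay": 0, "az": 0, "gripper": -0.2},
  ],
)

```text
clock: 29.17
position: [532.1, -206.3, 135.2]
ee_rot: [0.747, -0.665, -0.004, 0.002]
contact_force: [-0.7, 0.5, -0.7]
gripper_width: 51.3
grasp_force: 0.0
```

send_rows(
  targets=[
    {"x": 0, "y": 0, "z": -3, "ax": 0, "ay": 0, "az": 0, "gripper": -0.2},
    {"x": 0, "y": 0, "z": -3, "ax": 0, "ay": 0, "az": 0, "gripper": -0.2},
    {"x": 0, "y": 0, "z": -2, "ax": 0, "ay": 0, "az": 0, "gripper": -0.2},
    {"x": 0, "y": 0, "z": 0, "ax": 0, "ay": 0, "az": 0, "gripper": -0.2},
    {"x": 0, "y": 0, "z": 0, "ax": 0, "ay": 0, "az": 0, "gripper": -0.2},
  ],
)

```text
clock: 29.58
position: [535.3, -206.9, 220.1]
ee_rot: [0.747, -0.665, 0.001, -0.001]
contact_force: [-1.0, 0.6, -0.4]
gripper_width: 51.1
grasp_force: 0.0
```

Run:
```python
from h import *
print(yaw());plan([505.4,365.2,180],81,18)
```

```text
-173.3276635285414
clock 29.58 pos [ 535.3 -206.9  220.1] n 18 turn/row [-0.01  0.01  5.87] F [-1.   0.6 -0.4] w 51.1 grip 0.0
0 [-3.18 -0.2   0.22]
1 [-3.18  0.12  0.22]
2 [-3.15  0.45  0.22]
3 [-3.09  0.77  0.22]
4 [-2.99  1.08  0.22]
5 [-2.87  1.38  0.22]
6 [-2.71  1.67  0.22]
7 [-2.53  1.93  0.22]
8 [-2.32  2.18  0.22]
9 [-2.08  2.41  0.22]
10 [-1.82  2.61  0.22]
11 [-1.55  2.78  0.22]
12 [-1.26  2.92  0.22]
13 [-0.95  3.04  0.22]
14 [-0.63  3.12  0.22]
15 [-0.31  3.17  0.22]
16 [0.01 3.18 0.22]
17 [0.34 3.16 0.22]
```

send_rows(
  targets=[
    {"x": -3.18, "y": -0.2, "z": 0.1, "ax": 0, "ay": 0, "az": 5.87, "gripper": -0.2},
    {"x": -3.18, "y": 0.12, "z": 0.1, "ax": 0, "ay": 0, "az": 5.87, "gripper": -0.2},
    {"x": -3.15, "y": 0.45, "z": 0.1, "ax": 0, "ay": 0, "az": 5.87, "gripper": -0.2},
    {"x": -3.1, "y": 0.77, "z": 0.1, "ax": 0, "ay": 0, "az": 5.87, "gripper": -0.2},
    {"x": -3.0, "y": 1.08, "z": 0.1, "ax": 0, "ay": 0, "az": 5.87, "gripper": -0.2},
  ],
)

```text
clock: 30.0
position: [525.1, -46.6, 212.0]
ee_rot: [-0.552, 0.834, 0.001, -0.001]
contact_force: [1.1, 0.2, -0.7]
gripper_width: 51.2
grasp_force: 0.0
```

send_rows(
  targets=[
    {"x": -2.87, "y": 1.38, "z": 0.2, "ax": 0, "ay": 0, "az": 5.87, "gripper": -0.2},
    {"x": -2.7, "y": 1.67, "z": 0.2, "ax": 0, "ay": 0, "az": 5.87, "gripper": -0.2},
    {"x": -2.53, "y": 1.93, "z": 0.2, "ax": 0, "ay": 0, "az": 5.87, "gripper": -0.2},
    {"x": -2.32, "y": 2.18, "z": 0.3, "ax": 0, "ay": 0, "az": 5.87, "gripper": -0.2},
    {"x": -2.08, "y": 2.4, "z": 0.3, "ax": 0, "ay": 0, "az": 5.87, "gripper": -0.2},
  ],
)

```text
clock: 30.42
position: [516.8, 112.3, 200.1]
ee_rot: [-0.323, 0.946, -0.0, -0.001]
contact_force: [0.7, 0.1, 0.3]
gripper_width: 51.0
grasp_force: 0.0
```

send_rows(
  targets=[
    {"x": -1.82, "y": 2.6, "z": 0.3, "ax": 0, "ay": 0, "az": 5.87, "gripper": -0.2},
    {"x": -1.55, "y": 2.78, "z": 0.3, "ax": 0, "ay": 0, "az": 5.87, "gripper": -0.2},
    {"x": -1.26, "y": 2.92, "z": 0.3, "ax": 0, "ay": 0, "az": 5.87, "gripper": -0.2},
    {"x": -0.95, "y": 3.04, "z": 0.3, "ax": 0, "ay": 0, "az": 5.87, "gripper": -0.2},
    {"x": -0.63, "y": 3.12, "z": 0.3, "ax": 0, "ay": 0, "az": 5.87, "gripper": -0.2},
  ],
)

```text
clock: 30.83
position: [508.6, 270.9, 184.8]
ee_rot: [-0.073, 0.997, -0.001, -0.001]
contact_force: [1.1, -0.9, 0.8]
gripper_width: 51.2
grasp_force: 0.0
```

send_rows(
  targets=[
    {"x": -0.31, "y": 3.17, "z": 0.3, "ax": 0, "ay": 0, "az": 5.87, "gripper": -0.2},
    {"x": 0, "y": 3.18, "z": 0.2, "ax": 0, "ay": 0, "az": 5.87, "gripper": -0.2},
    {"x": 0.34, "y": 3.16, "z": 0.2, "ax": 0, "ay": 0, "az": 5.87, "gripper": -0.2},
    {"x": 0, "y": 0, "z": 0, "ax": 0, "ay": 0, "az": 0, "gripper": -0.2},
    {"x": 0, "y": 0, "z": 0, "ax": 0, "ay": 0, "az": 0, "gripper": -0.2},
  ],
)

```text
clock: 31.25
position: [503.7, 366.0, 177.2]
ee_rot: [0.077, 0.997, -0.001, -0.001]
contact_force: [0.3, 0.1, 0.2]
gripper_width: 51.4
grasp_force: 0.0
```

send_rows(
  targets=[
    {"x": 0, "y": 0, "z": 0, "ax": 0, "ay": 0, "az": 0, "gripper": -0.2},
    {"x": 0, "y": 0, "z": 0, "ax": 0, "ay": 0, "az": 0, "gripper": -0.2},
  ],
)

```text
clock: 31.42
position: [504.6, 363.9, 178.9]
ee_rot: [0.079, 0.997, -0.001, -0.0]
contact_force: [-0.2, 0.1, 0.2]
gripper_width: 51.2
grasp_force: 0.0
```

Run:
```python
from h import *
m=arm.camera_model("wrist");p,d=arm.get_image("wrist");im=p[:,:,::-1].copy();cv2.imwrite("pics/w12.png",im);w=cloud(d,m);im=im.astype(int)
red=(im[...,2]>im[...,1]+60)&(im[...,2]>im[...,0]+60)&(w[...,2]>50)&(w[...,2]<100);q=w[red];q=q[(q[:,0]<570)&(q[:,1]>320)]
for a in range(430,560,10):
    j=(q[:,0]>a)&(q[:,0]<a+10)
    if j.sum():print(a,j.sum(),q[j].mean(0).round(1),q[j].max(0).round(1))
p,w=top_whites()
cv2.imwrite("pics/t12.png",cv2.resize(p[170:250,320:470,::-1],None,fx=4,fy=4,interpolation=cv2.INTER_CUBIC))
print(yaw());plan([505.4,365.2,54],81,1)
```

```text
490 329 [495.9 365.2  84.9] [499.9 374.6  89.9]
500 339 [504.7 364.7  86. ] [510.  375.   90.3]
510 284 [514.9 363.   80.8] [519.9 373.6  86.2]
520 248 [525.  361.3  75. ] [530.  371.5  80.6]
530 227 [534.9 359.8  69.1] [540.  370.3  74.3]
540 187 [544.5 358.8  64. ] [550.  369.   68.9]
550 4 [550.3 359.6  61.5] [550.7 362.7  62.1]
top white [343 205 112  20 979] [ 544.  -290.2  149.5]
80.95822225261854
clock 31.52 pos [504.9 363.9 179.5] n 1 turn/row [-0.02 -0.01 -0.04] F [-0.4 -0.9  0.3] w 51.3 grip 0.0
0 [-0.03  0.14 12.55]
```

View pics/t12.png

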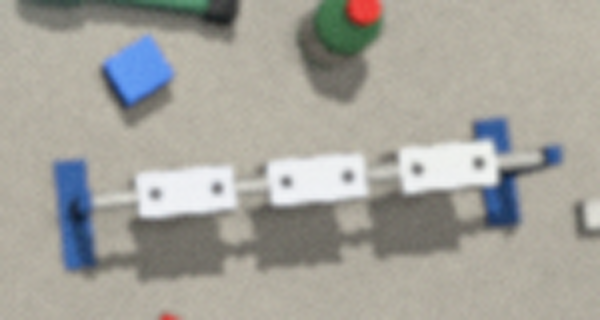

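All three brackets hang astride the bar at (185,190), (317,180) and (447,167). Now I'll shut the gate.

send_rows(
  targets=[
    {"x": -0.8, "y": 0.1, "z": 3.2, "ax": 0, "ay": 0, "az": 0, "gripper": -0.2},
    {"x": 0, "y": 0, "z": 3.2, "ax": 0, "ay": 0, "az": 0, "gripper": -0.2},
    {"x": 0, "y": 0, "z": 3.2, "ax": 0, "ay": 0, "az": 0, "gripper": -0.2},
    {"x": 0, "y": 0, "z": 3, "ax": 0, "ay": 0, "az": 0, "gripper": -0.2},
    {"x": 0, "y": 0, "z": 0, "ax": 0, "ay": 0, "az": 0, "gripper": -0.2},
  ],
)

```text
clock: 31.93
position: [509.7, 360.6, 47.3]
ee_rot: [0.08, 0.997, -0.005, -0.004]
contact_force: [-1.0, -1.2, -0.6]
gripper_width: 51.2
grasp_force: 0.0
```

send_rows(
  targets=[
    {"x": 0, "y": 0, "z": 0, "ax": 0, "ay": 0, "az": 0, "gripper": 1},
    {"x": 0, "y": 0, "z": 0, "ax": 0, "ay": 0, "az": 0, "gripper": 1},
    {"x": 0, "y": 0, "z": 0, "ax": 0, "ay": 0, "az": 0, "gripper": 1},
    {"x": 0, "y": 0, "z": 0, "ax": 0, "ay": 0, "az": 0, "gripper": 1},
    {"x": 0, "y": 0, "z": 0, "ax": 0, "ay": 0, "az": 0, "gripper": 1},
  ],
)

```text
clock: 32.35
position: [513.7, 363.3, 56.1]
ee_rot: [0.078, 0.997, -0.001, 0.001]
contact_force: [1.6, -4.1, 0.4]
gripper_width: 20.0
grasp_force: 58.6
```

send_rows(
  targets=[
    {"x": -0.97, "y": 0, "z": -1.45, "ax": 0, "ay": 0, "az": 0, "gripper": 1},
    {"x": -1.17, "y": 0, "z": -1.3, "ax": 0, "ay": 0, "az": 0, "gripper": 1},
    {"x": -1.34, "y": 0, "z": -1.13, "ax": 0, "ay": 0, "az": 0, "gripper": 1},
    {"x": -1.48, "y": 0, "z": -0.93, "ax": 0, "ay": 0, "az": 0, "gripper": 1},
    {"x": -1.59, "y": 0, "z": -0.71, "ax": 0, "ay": 0, "az": 0, "gripper": 1},
  ],
)

```text
clock: 32.77
position: [575.1, 353.6, 108.0]
ee_rot: [0.079, 0.997, -0.001, -0.003]
contact_force: [-1.6, 2.7, -12.8]
gripper_width: 20.0
grasp_force: 59.4
```

send_rows(
  targets=[
    {"x": -1.68, "y": 0, "z": -0.49, "ax": 0, "ay": 0, "az": 0, "gripper": 1},
    {"x": -1.74, "y": 0, "z": -0.24, "ax": 0, "ay": 0, "az": 0, "gripper": 1},
    {"x": -1.74, "y": 0, "z": 0, "ax": 0, "ay": 0, "az": 0, "gripper": 1},
    {"x": -1.74, "y": 0, "z": 0.24, "ax": 0, "ay": 0, "az": 0, "gripper": 1},
    {"x": -1.68, "y": 0, "z": 0.4, "ax": 0, "ay": 0, "az": 0, "gripper": 1},
  ],
)

```text
clock: 33.18
position: [664.5, 341.8, 113.7]
ee_rot: [0.078, 0.997, 0.002, 0.003]
contact_force: [-0.1, 0.0, 0.8]
gripper_width: 0.0
grasp_force: 0.0
```

send_rows(
  targets=[
    {"x": 0, "y": 0, "z": 0, "ax": 0, "ay": 0, "az": 0, "gripper": 1},
    {"x": 0, "y": 0, "z": 0, "ax": 0, "ay": 0, "az": 0, "gripper": 1},
    {"x": 0, "y": 0, "z": 0, "ax": 0, "ay": 0, "az": 0, "gripper": 1},
  ],
)

```text
clock: 33.43
position: [662.4, 341.6, 111.6]
ee_rot: [0.078, 0.997, 0.001, 0.001]
contact_force: [-0.0, 0.4, -0.2]
gripper_width: 0.1
grasp_force: 0.0
```

The grip slipped off, so I'll rise and look.

send_rows(
  targets=[
    {"x": 0, "y": 0, "z": -4, "ax": 0, "ay": 0, "az": 0, "gripper": 1},
    {"x": 2, "y": 0, "z": -4, "ax": 0, "ay": 0, "az": 0, "gripper": 1},
    {"x": 3, "y": 0, "z": -2, "ax": 0, "ay": 0, "az": 0, "gripper": 1},
    {"x": 0, "y": 0, "z": 0, "ax": 0, "ay": 0, "az": 0, "gripper": 1},
    {"x": 0, "y": 0, "z": 0, "ax": 0, "ay": 0, "az": 0, "gripper": 1},
  ],
)

```text
clock: 33.85
position: [613.2, 350.3, 211.3]
ee_rot: [0.077, 0.997, 0.002, 0.002]
contact_force: [-0.0, -0.3, -0.5]
gripper_width: 0.2
grasp_force: 0.0
```

Run:
```python
from h import *
arm.get_image("top")
m=arm.camera_model("wrist");p,d=arm.get_image("wrist");im=p[:,:,::-1].copy();cv2.imwrite("pics/w13.png",im);w=cloud(d,m);im=im.astype(int)
red=(im[...,2]>im[...,1]+60)&(im[...,2]>im[...,0]+60)&(w[...,2]>25)&(w[...,2]<170);q=w[red];q=q[(q[:,0]<720)&(q[:,1]>320)&(q[:,1]<375)]
for a in range(40,170,10):
    j=(q[:,2]>a)&(q[:,2]<a+10)
    if j.sum():print(a,j.sum(),q[j].mean(0).round(1),q[j].min(0).round(1),q[j].max(0).round(1))
print(arm.read_state()["position"])
```

```text
140 262 [581.8 351.7 148.1] [576.5 342.  142.8] [595.5 361.4 150. ]
150 607 [586.7 352.  152.3] [578.9 342.7 150. ] [595.2 360.5 155.5]
[613.37047903 349.02848902 207.06551476]
```

View pics/w13.png

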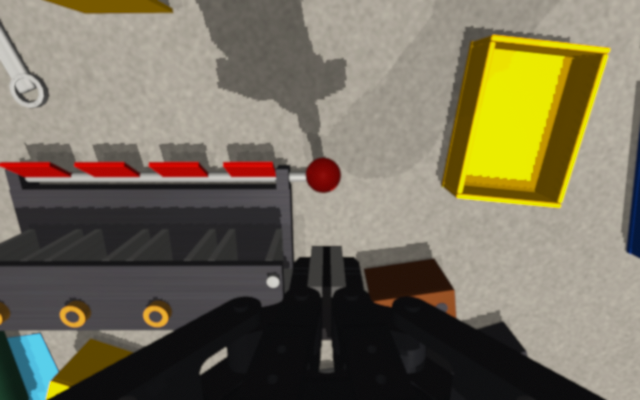

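The handle end is at (323,175), leaning about 0.2 rad towards the robot, so the gate is half shut. The fingers are closed and empty. I'll push the handle shut from the front.

send_rows(
  targets=[
    {"x": 4, "y": 0, "z": 0, "ax": 0, "ay": 0, "az": 0, "gripper": 1},
    {"x": 3.6, "y": 0, "z": 0, "ax": 0, "ay": 0, "az": 0, "gripper": 1},
    {"x": 0, "y": 0, "z": 3.4, "ax": 0, "ay": 0, "az": 0, "gripper": 1},
    {"x": 0, "y": 0, "z": 3.4, "ax": 0, "ay": 0, "az": 0, "gripper": 1},
    {"x": 0, "y": 0, "z": 3.4, "ax": 0, "ay": 0, "az": 0, "gripper": 1},
  ],
)

```text
clock: 34.37
position: [538.5, 360.5, 103.2]
ee_rot: [0.078, 0.997, -0.0, -0.0]
contact_force: [0.4, -0.1, -1.7]
gripper_width: -0.2
grasp_force: 0.0
```

send_rows(
  targets=[
    {"x": 0, "y": 0, "z": 0, "ax": 0, "ay": 0, "az": 0, "gripper": 1},
    {"x": 0, "y": 0, "z": 0, "ax": 0, "ay": 0, "az": 0, "gripper": 1},
    {"x": 0, "y": 0, "z": 0, "ax": 0, "ay": 0, "az": 0, "gripper": 1},
    {"x": 0, "y": 0, "z": 0, "ax": 0, "ay": 0, "az": 0, "gripper": 1},
  ],
)

```text
clock: 34.7
position: [540.7, 361.7, 107.2]
ee_rot: [0.078, 0.997, 0.001, 0.002]
contact_force: [0.4, 0.1, -0.1]
gripper_width: -0.2
grasp_force: 0.0
```

send_rows(
  targets=[
    {"x": -1.5, "y": 0, "z": 0, "ax": 0, "ay": 0, "az": 0, "gripper": 1},
    {"x": -1.5, "y": 0, "z": 0, "ax": 0, "ay": 0, "az": 0, "gripper": 1},
    {"x": -1.5, "y": 0, "z": 0, "ax": 0, "ay": 0, "az": 0, "gripper": 1},
    {"x": -1.5, "y": 0, "z": 0, "ax": 0, "ay": 0, "az": 0, "gripper": 1},
    {"x": -1.2, "y": 0, "z": 0, "ax": 0, "ay": 0, "az": 0, "gripper": 1},
  ],
)

```text
clock: 35.12
position: [610.7, 349.3, 107.2]
ee_rot: [0.079, 0.997, 0.0, -0.0]
contact_force: [-4.2, -0.7, 1.6]
gripper_width: -0.0
grasp_force: 2.3
```

send_rows(
  targets=[
    {"x": -0.7, "y": 0, "z": 0, "ax": 0, "ay": 0, "az": 0, "gripper": 1},
    {"x": -0.6, "y": 0, "z": 0, "ax": 0, "ay": 0, "az": 0, "gripper": 1},
    {"x": 0, "y": 0, "z": 0, "ax": 0, "ay": 0, "az": 0, "gripper": 1},
    {"x": 0, "y": 0, "z": 0, "ax": 0, "ay": 0, "az": 0, "gripper": 1},
  ],
)

```text
clock: 35.45
position: [623.9, 347.8, 105.9]
ee_rot: [0.078, 0.997, 0.001, 0.001]
contact_force: [-0.1, 0.2, -0.1]
gripper_width: 0.2
grasp_force: 0.1
```

send_rows(
  targets=[
    {"x": -0.4, "y": 0, "z": 0, "ax": 0, "ay": 0, "az": 0, "gripper": 1},
    {"x": -0.4, "y": 0, "z": 0, "ax": 0, "ay": 0, "az": 0, "gripper": 1},
    {"x": 0, "y": 0, "z": 0, "ax": 0, "ay": 0, "az": 0, "gripper": 1},
  ],
)

```text
clock: 35.7
position: [631.0, 346.5, 104.6]
ee_rot: [0.078, 0.997, 0.0, -0.0]
contact_force: [-3.7, 1.6, 1.1]
gripper_width: 0.0
grasp_force: 1.6
```

send_rows(
  targets=[
    {"x": -0.4, "y": 0, "z": 0, "ax": 0, "ay": 0, "az": 0, "gripper": 1},
    {"x": 0, "y": 0, "z": 0, "ax": 0, "ay": 0, "az": 0, "gripper": 1},
    {"x": 0, "y": 0, "z": 0, "ax": 0, "ay": 0, "az": 0, "gripper": 1},
  ],
)

```text
clock: 35.95
position: [633.7, 346.0, 104.2]
ee_rot: [0.078, 0.997, -0.0, -0.001]
contact_force: [-5.5, 2.0, 0.5]
gripper_width: 0.4
grasp_force: 3.0
```

send_rows(
  targets=[
    {"x": -0.4, "y": 0, "z": 0, "ax": 0, "ay": 0, "az": 0, "gripper": 1},
    {"x": 0, "y": 0, "z": 0, "ax": 0, "ay": 0, "az": 0, "gripper": 1},
    {"x": 0, "y": 0, "z": 0, "ax": 0, "ay": 0, "az": 0, "gripper": 1},
  ],
)

```text
clock: 36.2
position: [634.2, 345.9, 104.1]
ee_rot: [0.078, 0.997, -0.001, -0.005]
contact_force: [-15.2, 5.1, 4.1]
gripper_width: 0.1
grasp_force: 8.2
```

send_rows(
  targets=[
    {"x": 1, "y": 0, "z": 0, "ax": 0, "ay": 0, "az": 0, "gripper": 1},
    {"x": 2, "y": 0, "z": 0, "ax": 0, "ay": 0, "az": 0, "gripper": 1},
    {"x": 3, "y": 0, "z": -3, "ax": 0, "ay": 0, "az": 0, "gripper": 1},
    {"x": 3, "y": 0, "z": -4, "ax": 0, "ay": 0, "az": 0, "gripper": 1},
    {"x": 2, "y": 0, "z": -4, "ax": 0, "ay": 0, "az": 0, "gripper": 1},
  ],
)

```text
clock: 36.62
position: [535.9, 360.6, 204.9]
ee_rot: [0.078, 0.997, -0.001, -0.0]
contact_force: [0.5, 0.2, 0.7]
gripper_width: 0.3
grasp_force: 0.0
```

send_rows(
  targets=[
    {"x": 0, "y": 0, "z": 0, "ax": 0, "ay": 0, "az": 0, "gripper": 1},
    {"x": 0, "y": 0, "z": 0, "ax": 0, "ay": 0, "az": 0, "gripper": 1},
    {"x": 0, "y": 0, "z": 0, "ax": 0, "ay": 0, "az": 0, "gripper": 1},
    {"x": 0, "y": 0, "z": 0, "ax": 0, "ay": 0, "az": 0, "gripper": 1},
  ],
)

```text
clock: 36.95
position: [537.3, 360.5, 203.8]
ee_rot: [0.079, 0.997, -0.001, -0.0]
contact_force: [0.2, 0.3, -0.3]
gripper_width: 0.1
grasp_force: 0.0
```

Run:
```python
from h import *
p,_=top_whites()
m=arm.camera_model("wrist");pw,d=arm.get_image("wrist");im=pw[:,:,::-1].copy();w=cloud(d,m);im=im.astype(int)
red=(im[...,2]>im[...,1]+60)&(im[...,2]>im[...,0]+60)&(w[...,2]>80)&(w[...,2]<170);q=w[red];q=q[(q[:,0]<720)&(q[:,1]>320)&(q[:,1]<375)]
for a in range(80,160,10):
    j=(q[:,2]>a)&(q[:,2]<a+10)
    if j.sum():print(a,j.sum(),q[j].mean(0).round(1),q[j].min(0).round(1))
ps,_=arm.get_image("scene");ps=ps[:,:,::-1]
cv2.imwrite("pics/f.png",cv2.resize(ps[150:330,150:470],None,fx=2.5,fy=2.5,interpolation=cv2.INTER_CUBIC))
print(arm.read_state()["position"])
```

```text
top white [343 205 112  20 958] [ 546.2 -289.6  149.3]
top white [148 278  14  11  88] [337.  330.5 603. ]
110 29 [648.3 342.5 118.7] [646.5 339.7 116.4]
120 127 [650.7 342.1 125.1] [647.3 337.6 120.1]
130 175 [654.4 341.5 135. ] [650.7 336.5 130.3]
140 1 [655.1 340.3 140.2] [655.1 340.3 140.2]
[537.35158504 360.4611787  203.32991107]
```

View pics/f.png

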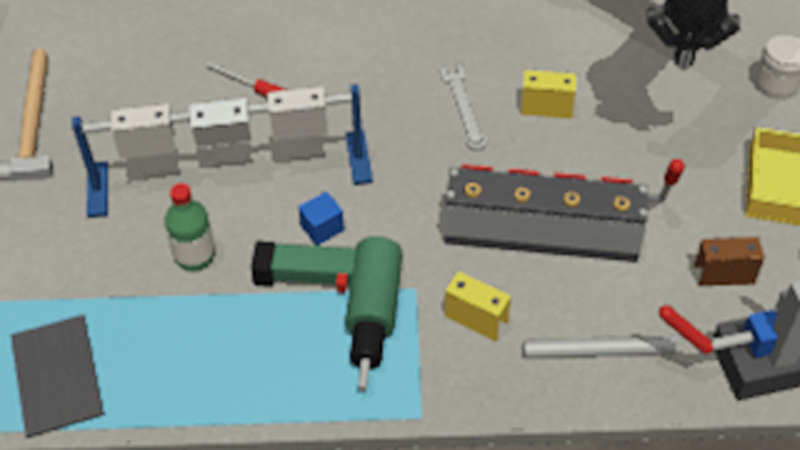

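The three brackets hang on the bar and the handle is back at its starting pixel (675,170). The middle bracket (220,120) looks tilted, so I'll check it up close.

Run:
```python
from h import *
m=arm.camera_model("scene");ps,d=arm.get_image("scene");w=cloud(d,m)
cv2.imwrite("pics/f2.png",cv2.resize(ps[180:230,175:305,::-1],None,fx=6,fy=6,interpolation=cv2.INTER_CUBIC))
im=ps.astype(int);k=(im.max(-1)-im.min(-1)<40)&(w[...,2]>60)&(w[...,0]<620)&(w[...,1]<-100)&(w[...,1]>-480);k[:180]=0
mt=arm.camera_model("top");pt,dt=arm.get_image("top");wt=cloud(dt,mt)
for c in(-108,0,108):
    for n,W in(("scene",w),("top",wt)):
        q=W[np.isfinite(W).all(-1)];q=q-[545,-291,0];t=q@[-.115,.9934,0];r=q@[.9934,.115,0]
        j=(abs(t-c)<30)&(abs(r)<30)&(q[:,2]>60)&(q[:,2]<170)
        f=np.polyfit(r[j&(q[:,2]>143)],q[j&(q[:,2]>143),2],1)
        print(c,n,j.sum(),"z",np.percentile(q[j,2],[2,50,98]).round(0),"r",np.percentile(r[j],[2,50,98]).round(0),"crown tilt",np.degrees(np.arctan(f[0])).round(1))
```

```text
-108 scene 341 z [ 89. 143. 158.] r [-18.  14.  22.] crown tilt -2.9
-108 top 212 z [103. 151. 158.] r [-18.  -2.  17.] crown tilt 0.5
0 scene 292 z [ 84. 145. 158.] r [-10.  13.  25.] crown tilt -8.5
0 top 281 z [ 96. 147. 156.] r [-24.  -2.  24.] crown tilt -9.2
108 scene 324 z [ 91. 141. 158.] r [-18.  14.  21.] crown tilt -3.6
108 top 221 z [ 97. 150. 156.] r [-19.  -3.  17.] crown tilt -1.6
```

View pics/f2.png

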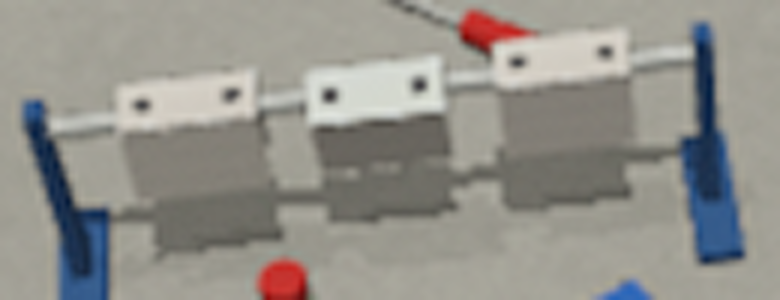

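The middle bracket is tilted about the bar but still astride it. I'll check whether it's swinging.

Run:
```python
from h import *
m=arm.camera_model("top")
for i in range(14):
    pt,d=arm.get_image("top");W=cloud(d,m);q=W[np.isfinite(W).all(-1)]-[545,-291,0];t=q@[-.115,.9934,0];r=q@[.9934,.115,0]
    o=[]
    for c in(-108,0,108):
        j=(abs(t-c)<30)&(abs(r)<15)&(q[:,2]>140)&(q[:,2]<170);o.append(np.degrees(np.arctan(np.polyfit(r[j],q[j,2],1)[0])).round(1))
    print(round(arm.read_state()["clock"],2),o)
```

```text
37.25 [np.float64(-0.2), np.float64(-3.8), np.float64(1.5)]
37.3 [np.float64(-2.0), np.float64(-3.8), np.float64(-1.3)]
37.35 [np.float64(-1.0), np.float64(-2.0), np.float64(-0.6)]
37.4 [np.float64(-0.9), np.float64(-0.6), np.float64(-2.0)]
37.45 [np.float64(1.3), np.float64(-1.5), np.float64(-1.2)]
37.5 [np.float64(0.4), np.float64(-2.2), np.float64(-1.0)]
37.55 [np.float64(-0.3), np.float64(-2.5), np.float64(-2.5)]
37.6 [np.float64(0.6), np.float64(-1.7), np.float64(3.5)]
37.65 [np.float64(-1.7), np.float64(0.9), np.float64(-2.2)]
37.7 [np.float64(1.0), np.float64(-0.5), np.float64(-1.3)]
37.75 [np.float64(1.6), np.float64(-4.9), np.float64(-0.9)]
37.8 [np.float64(3.0), np.float64(-3.8), np.float64(0.2)]
37.85 [np.float64(-0.9), np.float64(-1.2), np.float64(-2.0)]
37.9 [np.float64(-1.9), np.float64(-6.0), np.float64(3.0)]
```

It was knocked and is swinging down. I'll wait a few seconds for it to settle.

send_rows(
  targets=[
    {"x": 0, "y": 0, "z": 0, "ax": 0, "ay": 0, "az": 0, "gripper": 1},
    {"x": 0, "y": 0, "z": 0, "ax": 0, "ay": 0, "az": 0, "gripper": 1},
    {"x": 0, "y": 0, "z": 0, "ax": 0, "ay": 0, "az": 0, "gripper": 1},
    {"x": 0, "y": 0, "z": 0, "ax": 0, "ay": 0, "az": 0, "gripper": 1},
    {"x": 0, "y": 0, "z": 0, "ax": 0, "ay": 0, "az": 0, "gripper": 1},
  ],
)

```text
clock: 38.32
position: [537.1, 361.0, 204.9]
ee_rot: [0.078, 0.997, -0.0, 0.0]
contact_force: [-0.7, -0.7, -0.6]
gripper_width: -0.0
grasp_force: 0.0
```

send_rows(
  targets=[
    {"x": 0, "y": 0, "z": 0, "ax": 0, "ay": 0, "az": 0, "gripper": 1},
    {"x": 0, "y": 0, "z": 0, "ax": 0, "ay": 0, "az": 0, "gripper": 1},
    {"x": 0, "y": 0, "z": 0, "ax": 0, "ay": 0, "az": 0, "gripper": 1},
    {"x": 0, "y": 0, "z": 0, "ax": 0, "ay": 0, "az": 0, "gripper": 1},
    {"x": 0, "y": 0, "z": 0, "ax": 0, "ay": 0, "az": 0, "gripper": 1},
  ],
)

```text
clock: 38.73
position: [537.1, 361.0, 205.0]
ee_rot: [0.078, 0.997, -0.0, 0.0]
contact_force: [0.6, -0.9, -0.4]
gripper_width: -0.1
grasp_force: 0.0
```

send_rows(
  targets=[
    {"x": 0, "y": 0, "z": 0, "ax": 0, "ay": 0, "az": 0, "gripper": 1},
    {"x": 0, "y": 0, "z": 0, "ax": 0, "ay": 0, "az": 0, "gripper": 1},
    {"x": 0, "y": 0, "z": 0, "ax": 0, "ay": 0, "az": 0, "gripper": 1},
    {"x": 0, "y": 0, "z": 0, "ax": 0, "ay": 0, "az": 0, "gripper": 1},
    {"x": 0, "y": 0, "z": 0, "ax": 0, "ay": 0, "az": 0, "gripper": 1},
  ],
)

```text
clock: 39.15
position: [537.1, 361.1, 204.9]
ee_rot: [0.078, 0.997, 0.0, -0.0]
contact_force: [-0.5, 0.1, 0.2]
gripper_width: 0.0
grasp_force: 0.0
```

send_rows(
  targets=[
    {"x": 0, "y": 0, "z": 0, "ax": 0, "ay": 0, "az": 0, "gripper": 1},
    {"x": 0, "y": 0, "z": 0, "ax": 0, "ay": 0, "az": 0, "gripper": 1},
    {"x": 0, "y": 0, "z": 0, "ax": 0, "ay": 0, "az": 0, "gripper": 1},
    {"x": 0, "y": 0, "z": 0, "ax": 0, "ay": 0, "az": 0, "gripper": 1},
    {"x": 0, "y": 0, "z": 0, "ax": 0, "ay": 0, "az": 0, "gripper": 1},
  ],
)

```text
clock: 39.57
position: [537.1, 361.0, 204.9]
ee_rot: [0.078, 0.997, 0.0, 0.0]
contact_force: [0.5, -0.1, 0.1]
gripper_width: -0.1
grasp_force: 0.0
```

Run:
```python
from h import *
ims=[]
for i in range(6):
    m=arm.camera_model("scene");ps,d=arm.get_image("scene");w=cloud(d,m);q=w[np.isfinite(w).all(-1)]-[545,-291,0];t=q@[-.115,.9934,0];r=q@[.9934,.115,0]
    o=[]
    for c in(-108,0,108):
        j=(abs(t-c)<30)&(r>0)&(r<40)&(q[:,2]>95)&(q[:,2]<138);o.append((int(j.sum()),np.degrees(np.arctan(np.polyfit(q[j,2],r[j],1)[0])).round(1)))
    print(o)
print(arm.read_state()["clock"])
cv2.imwrite("pics/f3.png",cv2.resize(ps[180:230,175:305,::-1],None,fx=6,fy=6,interpolation=cv2.INTER_CUBIC))
```

```text
[(137, np.float64(-0.5)), (97, np.float64(14.4)), (127, np.float64(1.4))]
[(139, np.float64(0.1)), (99, np.float64(14.9)), (132, np.float64(1.8))]
[(139, np.float64(1.0)), (95, np.float64(12.5)), (131, np.float64(3.1))]
[(140, np.float64(-0.1)), (98, np.float64(15.2)), (131, np.float64(2.8))]
[(133, np.float64(0.1)), (102, np.float64(14.0)), (128, np.float64(0.6))]
[(138, np.float64(-0.2)), (102, np.float64(12.9)), (131, np.float64(4.0))]
39.8667
```

View pics/f3.png

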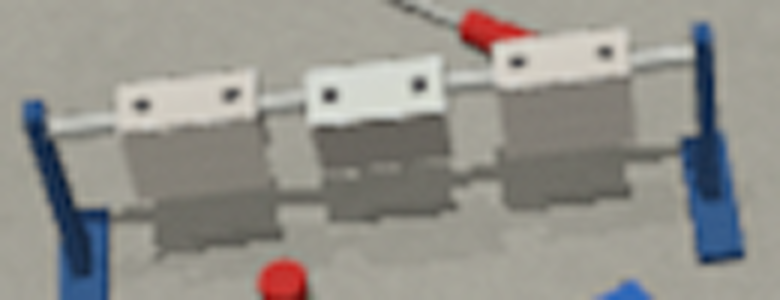

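The middle bracket is steady. It's astride the bar and along it, tilted about 14° with one leg resting against the bar, which is a stable hang. Re-gripping it could upset a finished job. The gate is against its stop and the robot is clear, so I'm handing in.

```bash
python3 -c "
from bench import arm
print(arm.job_done())"
```

```text
the job is handed in; nothing more can be done
None
```

I handed the job in with all three brackets astride the rail bar and the gate pushed shut to its stop; the middle bracket hangs steady but tilted about 14°, and I left it that way.

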